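# Square the sample rack into its stop and show the tall tube to the code reader

## Task

Check in this rack of samples: first push the rack, with all its tubes in it, square and flush into the inside corner of the aluminium stop, so that it touches both rails. Then draw the one tall tube up out of the rack and hold it up to the code reader, cap up, with the middle of its label about 90 mm straight out from the middle of the window and the tube leaning just as the window face leans. Finish holding it still there, touching nothing but your gripper; the rack stays home, the short tubes stay in it, and the reader and the other things on the bench are left alone.

Things in the scene. Friction and masses are not known exactly. Their poses are not given: they have to be found in the camera images.
- stop: fixed rack stop: two aluminium angle rails meeting in an L on the bench, 40 mm high, 8 mm thick, 5 mm foot flange outside. Origin: inside corner at bench level, z up. Far rail's inner face is the plane x = 0 and runs 220 mm to -y; left rail's inner face is the plane y = 0 and runs 130 mm to -x. The rack goes in the quarter x < 0, y < 0
- rack: white plastic tube rack, loose, about 0.4 kg, standing askew 20 to 100 mm short of the stop: 90 mm (x) by 170 mm (y) by 62 mm high, solid side walls, 4 by 8 square 15 mm holes at 20 mm pitch, inner floor 6 mm up. Origin: centre of underside, z up. Home, its axes lie along the stop's and its origin is at x = -45, y = -85 mm in the stop's frame
- rack_corner (a point): the bottom outer corner of the rack at its +x, +y end (45 mm, 85 mm, 0 from the rack's origin); home, it coincides with the stop's inside corner. Axes as the rack's
- tall: the one tall tube, in a hole of the rack with 1 mm play each side: 106 mm long, 13 mm thick, cap 16.4 mm across on its top 20 mm, paper label all round; 16 g. In the rack its cap is 92 to 112 mm above the bench, 25 mm higher than the short ones' tops; the nearest stands 40 mm or more away. Origin: centre of bottom end, z towards the cap
- tall_label (a point): middle of the tall tube's label, on its axis, 45 mm from the bottom end. Axes as the tube's
- reader: the code reader: stand with a round black foot, 58 mm radius, fixed to the bench, gooseneck and tilting head. Origin: centre of the foot at bench level, z up; its head faces -x
- reader_window (a point): middle of the code reader's window, in a head 78 mm wide, 92 mm high, 61 mm deep on a stiff tilting joint, 245 mm above the bench, 41 mm behind the window and over the axis of the stand's round foot (58 mm radius). Axes: -x straight out of the window, y across, z up along its face. It looks down towards the robot's side, the face leaning 17 to 37 degrees, top to the robot
- reader_spot (a point): the reading spot, 90 mm straight out (-x) of the middle of the window. Axes as reader_window's: the tube's z should lie along this z
- short0: one of five short capped tubes standing in the rack: same 13 mm tube and cap as the tall one, but 81 mm long overall, so its top stands 87 mm above the bench. Origin: centre of its bottom end, z towards the cap. Leave it in the rack
- short1: one of five short capped tubes standing in the rack: same 13 mm tube and cap as the tall one, but 81 mm long overall, so its top stands 87 mm above the bench. Origin: centre of its bottom end, z towards the cap. Leave it in the rack
- short2: one of five short capped tubes standing in the rack: same 13 mm tube and cap as the tall one, but 81 mm long overall, so its top stands 87 mm above the bench. Origin: centre of its bottom end, z towards the cap. Leave it in the rack
- short3: one of five short capped tubes standing in the rack: same 13 mm tube and cap as the tall one, but 81 mm long overall, so its top stands 87 mm above the bench. Origin: centre of its bottom end, z towards the cap. Leave it in the rack
- short4: one of five short capped tubes standing in the rack: same 13 mm tube and cap as the tall one, but 81 mm long overall, so its top stands 87 mm above the bench. Origin: centre of its bottom end, z towards the cap. Leave it in the rack
- cup: lidded specimen cup, 66 mm across, 70 mm high, a bystander. Origin: centre of its underside
- marker: marker pen lying on the bench, 118 mm long, 14 mm wide, 11 mm high, a bystander. Origin: on its underside near its middle, x along the pen
- spray: disinfectant spray bottle, 68 mm across, 174 mm high, a bystander. Origin: centre of its underside

How it is judged:
On the way, in this order (a step that is already met when the one before it is completed fails the run):
1. the rack, with the tall tube still in it, is flush in the inside corner of the stop (x of rack_corner in the frame of stop between -0.004 and 0.004 m and y of rack_corner in the frame of stop between -0.004 and 0.004 m and angle between the x axis of rack and the x axis of stop, either way round below 0.025 rad and angle between rack's own z axis and vertical below 0.05 rad and height (world z) of rack below 0.006 m and z of tall in the frame of rack below 0.015 m), for 0.2 s.
2. the tall tube is drawn clear above the rack (height (world z) of tall above 0.065 m and contact force between tall and the fingers above 0.5 N), for 0.1 s.
At the end, for the whole second after the job is handed in: Gripper holds the tall tube still, touching neither rack nor reader, cap up, within 0.17 rad of the window's lean, label middle within 25 mm (out of the window) and 15 mm (across, along it) of the spot; rack within 4 mm and 0.025 rad of home, flat, with the five short tubes (x of tall_label in the frame of reader_spot between -0.025 and 0.025 m and y of tall_label in the frame of reader_spot between -0.015 and 0.015 m and z of tall_label in the frame of reader_spot between -0.015 and 0.015 m and angle between the z axis of tall and the z axis of reader_spot, either way round below 0.17 rad and angle between tall's own z axis and vertical below 1 rad and height (world z) of tall above 0.08 m and contact force between tall and the fingers above 1 N and contact force between tall and rack below 0.05 N and contact force between tall and reader below 0.05 N and linear speed of tall below 0.03 m/s and linear speed of rack below 0.02 m/s and x of rack_corner in the frame of stop between -0.004 and 0.004 m and y of rack_corner in the frame of stop between -0.004 and 0.004 m and angle between the x axis of rack and the x axis of stop, either way round below 0.025 rad and angle between rack's own z axis and vertical below 0.05 rad and height (world z) of rack below 0.006 m and z of each of short0, short1, short2, short3, short4 in the frame of rack below 0.015 m and angle between each of short0, short1, short2, short3, short4's own z axis and vertical below 0.2 rad); the arm keeps its last pose, push and grip.
It fails at once if a short tube is drawn out of the rack or tipped (z of any of short0, short1, short2, short3, short4 in the frame of rack above 0.035 m or angle between any of short0, short1, short2, short3, short4's own z axis and vertical above 0.5 rad).
It fails at once if the rack is tipped or lifted (over 0.3 rad or 25 mm) (angle between rack's own z axis and vertical above 0.3 rad or height (world z) of rack above 0.025 m).
It fails at once if the reader's head is knocked out of its setting (window moved over 6 mm) (distance of reader_window from where it was at the start of the episode above 0.006 m).
It fails at once if the cup, marker or spray bottle is shoved over 30 mm (distance of any of cup, marker, spray from where it was at the start of the episode above 0.03 m).
It also fails if it takes over 61 s, if anything falls off the work surface, if the arm or the gripper's body presses on something with over 40 N, if the wrist force passes 120 N, or if a joint passes its speed limit or range.

## Robot

A 6-joint arm with a two-finger parallel gripper is mounted at the origin on the work surface. World frame = base frame: x ahead of the robot, y to its left, z up, the work surface at z = 0. Lengths are in m, angles in rad, forces in N, time in s.
With the tool pointing down it reaches from about 0.25 to 0.775 m from the base axis. Payload 4 kg.
Tool frame: the origin (TCP) lies at the centre of the arm's flange, where the gripper is bolted on; the fingertips stand ahead of it and the grasp point (between the pads) lies 180 mm ahead of it (robot.tcp_to_tips is the z of the fingertips in the tool frame, in m); z points along the fingers, y is the direction in which the jaws open and shut (so a half turn about z gives the same grasp; the last joint's range is limited). The gripper opens to 94 mm and grips with 3 to 60 N. Pads are 16 mm wide; open, the fingers measure 119 mm over their backs; the gripper's body (75 mm by 177 mm) begins 78 mm behind the grasp point.
Start: joints at [1.123, 0.087, 1.371, -0, 1.684, -0.103], TCP at [0.186, 0.518, 0.405] pointing down, gripper open.
Joint ranges: [-3.1, 3.1], [-0.76, 2.03], [0.27, 2.55], [-1.08, 4.22], [0.17, 2.65], [-2.57, 2.57]. Speed limits (rad/s): [2.79, 2.79, 3.14, 3.14, 3.14, 3.14].

## Interface

Orientations are given as [roll, pitch, yaw] about the fixed x, y, z axes, in that order (R = Rz(yaw) Ry(pitch) Rx(roll)).
In Python, from bench import robot gives the robot as it stands.
- The arm moves only by the tool move_arm, never from a script. Its argument "increments" is a list that holds one entry, the list of rows, each a list of 7 numbers: the opening, from 0 (shut) to 1 (fully open), then the shift along the tool's x, y, z as a fraction of full scale, then the turn, a rotation vector about the tool's x, y, z as a fraction of full scale. In form: [[[jaw, dx, dy, dz, rx, ry, rz], ...]]. A call has 1 to 8 rows; each row is the pose to reach, as a shift and turn from the pose commanded when the call began, along the tool's axes at that moment; what a row does not reach only later rows make up. Full scale, the value 1, is 0.1 m for a shift and pi/2 rad for a turn. A row lasts 1/12 s, in which the tool goes at most 41.7 mm and 7.16 degrees, less where a joint would pass 70% of its speed; a pose out of reach is approached as far as the arm can. A call with a number of a shift or a turn outside -1 to 1 is refused whole. A call with a gripper value outside its range is refused whole. The fingers move at their own pace and stop on an object; the grip force is fixed at half the most. Time passes only in rows, so rows that repeat a pose let the fingers close. It gives the time, the measured TCP pose, the force and the opening at its end, in the units of the state.
- robot.get_obs(): the state, without advancing time (a new reading comes with each control period).
- robot.snapshot(name): name is "scene" or "top" or "wrist"; returns (picture, depth): 480x640x3 uint8, red, green, blue; 480x640 float32, m along the optical axis (not along the pixel's ray), 0 where there is no reading.
- robot.camera_params(name): a dict with "mtx" (3x3 intrinsics, pixels), "R" (3x3) and "t" (3): a world point X has camera coordinates R X + t. Camera axes: x right, y down, z forward; pixel columns grow to the right and rows downward; lengths in m; the calibration is good to about 2 mm. A picture is of the moment at which its call begins: read the wrist's pose just before it. camera_params takes no time and is no camera call; for the wrist camera it gives the pose at the moment of the call.
- robot.close_job(): hands the job in, once; it reports no verdict.
The state is a dict: "time": time; "joint_positions": joint angles; "qvel": joint speeds; "joint_torque": joint torques, N m; "tool_pos": TCP position; "ee_rot": TCP orientation; "wrist_force": force on the tool from outside, world axes, zero at the start; "wrist_torque": the same for the moment, N m; "width": finger opening in m.
Only numpy, scipy, OpenCV 4.12 (cv2) and the standard library are available. Lean on these libraries where they do the work, as an engineer would, in place of code of your own. Each camera call takes 0.05 s, during which the arm holds its last target.

## Working session

There is one attempt and no reset: what is moved stays moved. The work goes in short steps, Python scripts to look and compute and a tool call to move; the robot and the scene stay as the last step left them, time stands still between calls to the robot, and variables do not carry over. Pictures are saved under pics/ and viewed, and the job is handed in when it is done.

Besides the shell and the picture viewer there is one more tool, called after "Emit:" in YAML: its name, and indented under it one key for each argument. move_arm: Moves the arm, as the interface text tells. Its arguments: {"type":"object","properties":{"increments":{"type":"array","items":{"type":"array","items":{"type":"array","items":{"type":"number","minimum":-1,"maximum":1}}}}},"required":["increments"]}

```bash
mkdir -p pics
cat > h.py <<'E'
import numpy as np, cv2
from bench import robot
def snap(n,f):
    p=robot.camera_params(n); im,d=robot.snapshot(n)
    cv2.imwrite(f'pics/{f}.png',im[:,:,::-1]); np.savez(f'pics/{f}.npz',im=im,d=d,K=p['mtx'],R=p['R'],t=p['t'])
    return im,d,p
def cloud(d,K,R,t):
    v,u=np.indices(d.shape); c=np.stack([(u-K[0,2])/K[0,0]*d,(v-K[1,2])/K[1,1]*d,d],-1)
    return (c-np.array(t))@np.array(R)
def load(f):
    z=np.load(f'pics/{f}.npz'); return z['im'],z['d'],cloud(z['d'],z['K'],z['R'],z['t']),z
E
python3 - <<'E'
from h import *
o=robot.get_obs();print(o)
for n in ['scene','top','wrist']:
    im,d,p=snap(n,n+'0'); print(n,p)
E
```

```text
{'time': 0.0, 'joint_positions': array([ 1.12290714e+00,  8.79396244e-02,  1.37223799e+00, -1.88870350e-05,
        1.68358573e+00, -1.03108595e-01]), 'qvel': array([ 0.0009191 ,  0.00023799,  0.00099509, -0.00083716, -0.0005587 ,
        0.00021632]), 'joint_torque': array([ 1.06619533e-03, -3.40179420e+01, -3.02431297e+01,  7.19573814e-02,
        3.27373808e-02, -1.61691632e-04]), 'tool_pos': array([0.18585711, 0.51752623, 0.40352036]), 'ee_rot': array([-3.13943156e+00, -2.04748775e-04,  2.79680973e+00]), 'wrist_force': array([0.41173174, 0.40456682, 0.20839893]), 'wrist_torque': array([ 0.01308016,  0.02095625, -0.00877843]), 'width': 0.0944339917654366}
scene {'mtx': array([[545.27238548,   0.        , 311.93751001],
       [  0.        , 545.27238548, 244.87907378],
       [  0.        ,   0.        ,   1.        ]]), 'R': array([[-0.20810256,  0.97809276,  0.00527934],
       [ 0.77063567,  0.16728237, -0.61492868],
       [-0.60234043, -0.12389979, -0.78856506]]), 't': array([ 0.12463034, -0.30795064,  1.57610489])}
top {'mtx': array([[571.23890331,   0.        , 315.8401315 ],
       [  0.        , 571.23890331, 242.80982413],
       [  0.        ,   0.        ,   1.        ]]), 'R': array([[ 0.01016399, -0.99982905, -0.01544572],
       [-0.98302583, -0.00716106, -0.18332742],
       [ 0.18318547,  0.01704688, -0.98293056]]), 't': array([-0.01275487,  0.5602757 ,  1.21123813])}
wrist {'mtx': array([[344.21402643,   0.        , 325.07649753],
       [  0.        , 344.21402643, 234.96957304],
       [  0.        ,   0.        ,   1.        ]]), 'R': array([[ 0.33868672,  0.94089499, -0.00281545],
       [ 0.90348658, -0.32438278,  0.28015676],
       [ 0.26268481, -0.09742909, -0.95995013]]), 't': array([-0.54853201, -0.02906722,  0.39311714])}
```

View pics/scene0.png

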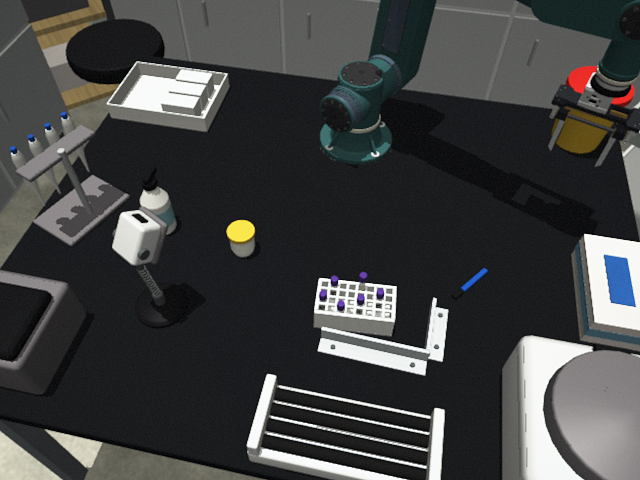

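View pics/top0.png

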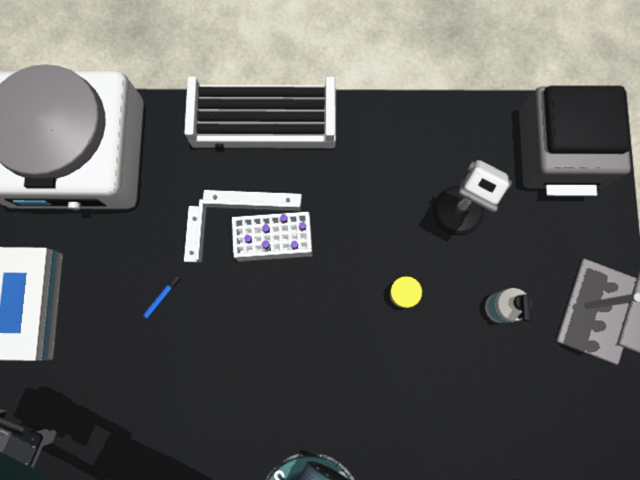

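View pics/wrist0.png

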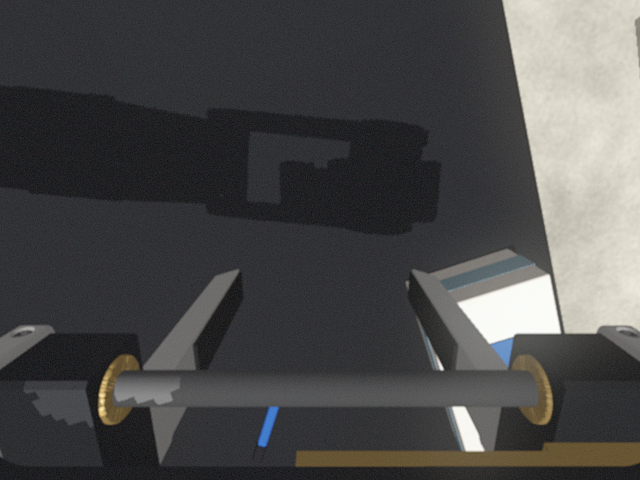

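The top view shows the stop's corner near (203,205), the rack at about (272,235), the reader at (480,190), and the marker, cup and spray clear of the push path. I'll measure from the depth next.

```bash
python3 - <<'E'
from h import *
for f in ['top0','scene0']:
    im,d,P,z=load(f); X,Y,Z=P[...,0],P[...,1],P[...,2]; I=im.astype(int)
    ok=d>0
    print(f,'bench z',np.median(Z[ok&(I.sum(2)<120)&(abs(Z)<.03)]))
    if f=='top0':
        reg=(X>.3)&(X<.75)&(Y>-.05)&(Y<.35)&ok
    hi=reg&(Z>.058)&(Z<.066) if f=='top0' else ok&(X>.3)&(X<.72)&(Y>-.05)&(Y<.35)&(Z>.058)&(Z<.066)
    q=P[hi]; r=cv2.minAreaRect(q[:,:2].astype(np.float32)*1000); print('rack',r, np.median(q[:,2])); print(cv2.boxPoints(r))
    pur=ok&(I[...,2]>I[...,1]+40)&(I[...,0]>I[...,1]+15)&(X<.75)&(Y>-.05)&(Y<.35)&(X>.3)&(Z>.05)
    n,l,s,c=cv2.connectedComponentsWithStats(pur.astype(np.uint8))
    for i in range(1,n):
        if s[i,4]>8:
            m=l==i; zz=np.percentile(Z[m],90); t=m&(Z>zz-.004); print('cap',c[i].round(),s[i,4],'z',zz.round(4),'xy',X[t].mean().round(4),Y[t].mean().round(4), np.ptp(X[t]).round(4),np.ptp(Y[t]).round(4))
    ra=ok&(X>.3)&(X<.75)&(Y>-.05)&(Y<.4)&(Z>.036)&(Z<.043)&(I.min(2)>120)
    q=P[ra]; print('rail n',len(q))
    np.save('pics/rail_'+f,q)
    n,l,s,c=cv2.connectedComponentsWithStats(ra.astype(np.uint8))
    for i in range(1,n):
        if s[i,4]>40:
            q=P[l==i]; r=cv2.minAreaRect(q[:,:2].astype(np.float32)*1000); print('comp',s[i],r);
E
python3 - <<'E'
import cv2
a=cv2.imread('pics/top0.png')[170:280,160:340]; cv2.imwrite('pics/topc.png',cv2.resize(a,None,fx=4.4,fy=4.4,interpolation=cv2.INTER_CUBIC))
a=cv2.imread('pics/scene0.png')[250:390,280:480]; cv2.imwrite('pics/scenec.png',cv2.resize(a,None,fx=4,fy=4,interpolation=cv2.INTER_CUBIC))
E
```

```text
top0 bench z 0.00043354859107315745
rack ((578.173828125, 91.57431030273438), (91.35362243652344, 170.2980499267578), 4.397519111633301) 0.062245300454924
[[526.1026   172.97035 ]
 [539.16034    3.173648]
 [630.24506   10.178268]
 [617.1873   179.97498 ]]
cap [283. 218.] 43 z 0.0906 xy 0.6097 0.0637 0.0135 0.0131
cap [302. 225.] 41 z 0.0894 xy 0.592 0.0219 0.0142 0.013
cap [265. 228.] 41 z 0.089 xy 0.5869 0.1011 0.0136 0.0133
cap [247. 238.] 39 z 0.0909 xy 0.5637 0.1394 0.0107 0.013
cap [265. 244.] 43 z 0.1154 xy 0.5458 0.0974 0.0133 0.013
cap [294. 244.] 39 z 0.0901 xy 0.5513 0.0391 0.012 0.011
rail n 518
comp [194 199 106  61 491] ((589.926513671875, 147.6468505859375), (228.0328369140625, 138.9337921142578), 88.12165832519531)
scene0 bench z 6.309049397842497e-05
rack ((579.5020751953125, 89.71702575683594), (93.16519927978516, 169.8030548095703), 4.739184379577637) 0.061866005717858594
[[526.06415  170.47961 ]
 [540.0933     1.257108]
 [632.94       8.954437]
 [618.9108   178.17694 ]]
cap [363. 275.] 41 z 0.1142 xy 0.5493 0.0971 0.0144 0.0148
cap [334. 278.] 40 z 0.0894 xy 0.5542 0.0383 0.0152 0.013
cap [380. 291.] 41 z 0.0889 xy 0.5655 0.1387 0.018 0.0134
cap [323. 293.] 39 z 0.0888 xy 0.5948 0.0222 0.015 0.0128
cap [361. 297.] 40 z 0.0889 xy 0.5883 0.1012 0.0163 0.0117
cap [341. 303.] 38 z 0.0889 xy 0.612 0.0633 0.016 0.0123
rail n 611
comp [321 297 115  57 582] ((592.2557983398438, 145.99835205078125), (229.0927276611328, 137.2513427734375), 88.99153137207031)
```

View pics/topc.png

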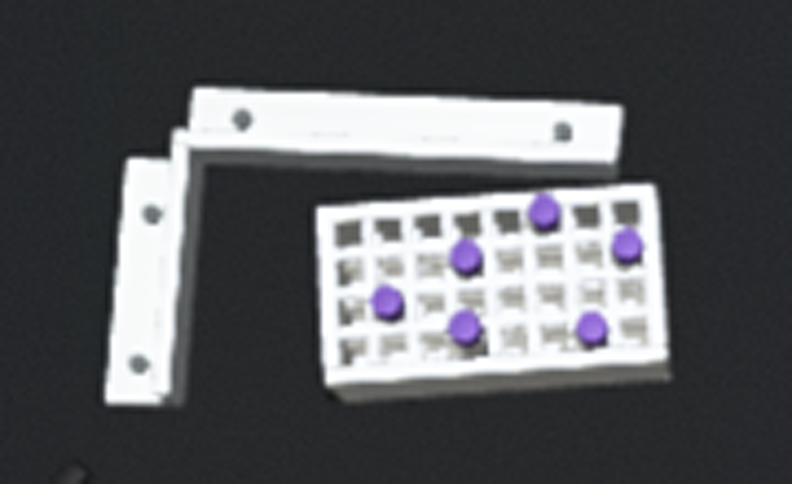

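View pics/scenec.png

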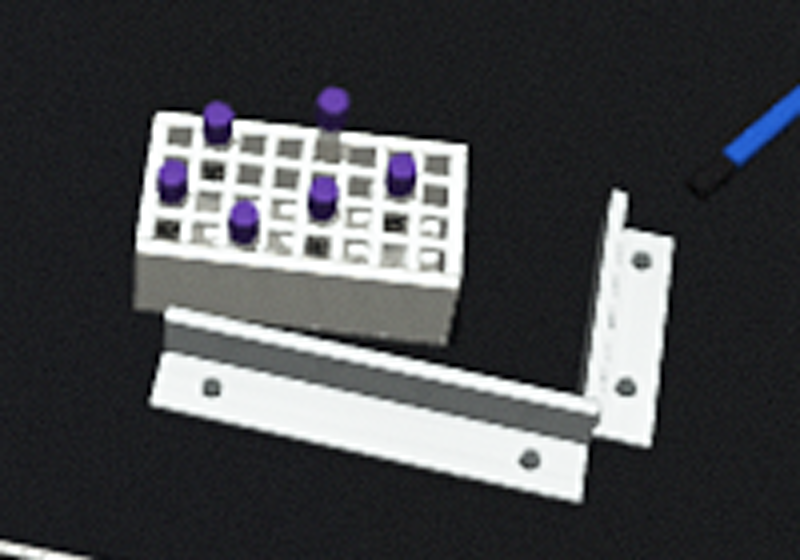

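Run:
```python
from h import *
for f in ['top0','scene0']:
    q=np.load(f'pics/rail_{f}.npy')*1000
    # coarse: orientation
    r=cv2.minAreaRect(q[:,:2].astype(np.float32)); print(cv2.boxPoints(r))
    # split: iterative line fits
    xf=np.median(q[q[:,1]<150][:,0])
    A=q[(abs(q[:,0]-xf)<15)&(q[:,1]<180)]; B=q[q[:,0]<xf-15]
    for n,S in(('far',A),('left',B)):
        vx,vy,x0,y0=cv2.fitLine(S[:,:2].astype(np.float32),cv2.DIST_HUBER,0,.01,.01).ravel()
        r=(S[:,:2]-[x0,y0])@np.array([-vy,vx]); print(f,n,len(S),'dir',np.degrees(np.arctan2(vy,vx)),x0,y0,'width',np.percentile(r,[2,98]), S.min(0),S.max(0))
# reader
for f in ['top0','scene0']:
    im,d,P,z=load(f); X,Y,Z=P[...,0],P[...,1],P[...,2]; I=im.astype(int)
    m=(d>0)&(X>.4)&(X<.8)&(Y<-.15)&(Y>-.55)&(Z>.17)&(Z<.33)
    v,u=np.nonzero(m); print(f,len(v),u.min(),u.max(),v.min(),v.max(),P[m].min(0),P[m].max(0),P[m].mean(0))
    v0,u0=v.min()-8,u.min()-8
    a=im[v0:v.max()+8,u0:u.max()+8,::-1]; print(v0,u0,a.shape); cv2.imwrite(f'pics/rd_{f}.png',cv2.resize(a,None,fx=6,fy=6,interpolation=cv2.INTER_CUBIC))
```

```text
[[518.2645    22.840836]
 [656.636     19.42479 ]
 [662.5853   260.41162 ]
 [524.21387  263.82764 ]]
top0 far 199 dir 87.8287 652.2361 103.803894 width [-4.50628062  4.25944464] [646.30861921  31.517123    36.00373769] [658.70478228 178.82659646  42.98592851]
top0 left 184 dir -2.9090803 578.19556 256.83975 width [-179.42183109    5.53955288] [524.15691401  21.30863026  36.00081058] [634.21025955 263.6695097   42.92522873]
[[525.43335  260.55286 ]
 [542.67676    8.983961]
 [678.5488    18.29712 ]
 [661.3054   269.86603 ]]
scene0 far 258 dir 88.17044 654.0033 106.13469 width [-4.27086407  5.49560139] [645.0816867   30.39488002  36.13323139] [660.96851658 179.22254044  42.99043452]
scene0 left 183 dir 77.22673 572.1536 202.6115 width [-50.05697321  52.86270615] [525.59455789   9.24789558  36.16725167] [637.52950761 261.4716898   42.84084323]
top0 1839 458 529 160 314 [ 0.4001809  -0.42718774  0.17002959] [ 0.69252615 -0.27475579  0.29348253] [ 0.61461079 -0.32852122  0.26290271]
152 450 (170, 87, 3)
scene0 2506 112 167 167 267 [ 0.40040171 -0.42822952  0.17046388] [ 0.69551862 -0.27701006  0.29140152] [ 0.64485279 -0.32436069  0.25307342]
159 104 (116, 71, 3)
```

Run:
```python
from h import *
for f in ['top0','scene0']:
    q=np.load(f'pics/rail_{f}.npy')*1000
    S=q[(q[:,1]>225)&(q[:,0]<640)]
    vx,vy,x0,y0=cv2.fitLine(S[:,:2].astype(np.float32),cv2.DIST_HUBER,0,.01,.01).ravel()
    r=(S[:,:2]-[x0,y0])@np.array([-vy,vx]); print(f,'left',len(S),np.degrees(np.arctan2(vy,vx)),x0,y0,np.percentile(r,[2,98]),S.min(0),S.max(0))
    im,d,P,z=load(f); X,Y,Z=P[...,0],P[...,1],P[...,2]
    m=(d>0)&(X>.5)&(X<.72)&(Y<-.25)&(Y>-.45)&(Z>.17)&(Z<.33)
    # normals by local plane fits
    N=np.zeros(P.shape)
    ys,xs=np.nonzero(m)
    out=[]
    for y,x in zip(ys,xs):
        w=P[y-2:y+3,x-2:x+3].reshape(-1,3)[m[y-2:y+3,x-2:x+3].ravel()]
        if len(w)<20: continue
        c=w-w.mean(0); s,V=np.linalg.svd(c)[1:]
        if s[2]/np.sqrt(len(w))>.0025: continue
        n=V[2]; cam=-z['R'].T@z['t']
        if n@(cam-P[y,x])<0:n=-n
        out.append((y,x,*n))
    out=np.array(out)
    k=cv2.kmeans(out[:,2:].astype(np.float32),3,None,(3,100,1e-5),5,cv2.KMEANS_PP_CENTERS)
    lab=k[1].ravel()
    for i in range(3):
        s=out[lab==i]; print(' cl',i,len(s),k[2][i],'px',s[:,1].mean(),s[:,0].mean(),'P',P[s[:,0].astype(int),s[:,1].astype(int)].mean(0))
```

```text
top0 left 164 -2.0832791 580.58514 257.5105 [-4.28287688  4.42489894] [524.15691401 250.96484382  36.10424247] [638.83427293 263.6695097   42.9109963 ]
 cl 0 217 [0.37484735 0.7640133  0.28229985] px 469.9447004608295 177.03225806451613 P [ 0.64744121 -0.29738053  0.2648811 ]
 cl 1 760 [-0.5939394   0.20028856  0.6469902 ] px 484.81315789473683 189.60394736842105 P [ 0.620045   -0.3206963   0.27608295]
 cl 2 510 [ 0.39732227 -0.30602807  0.7405214 ] px 488.421568627451 180.2627450980392 P [ 0.63876843 -0.32886491  0.27358267]
scene0 left 160 -1.53459 586.1038 255.99008 [-3.69817745  4.05179899] [525.59455789 250.70489368  36.16725167] [639.98975951 261.4716898   42.84084323]
 cl 0 901 [ 0.7184345  -0.41233104  0.49413976] px 127.28745837957824 238.85127635960043 P [ 0.66472673 -0.33857154  0.25823659]
 cl 1 740 [ 0.51135063  0.7688903  -0.03879662] px 149.65945945945947 244.53108108108108 P [ 0.65830217 -0.30042219  0.2433005 ]
 cl 2 535 [-0.354131    0.19129224  0.8455736 ] px 143.78130841121495 219.98878504672896 P [ 0.62797735 -0.31664928  0.27591616]
```

View pics/rd_top0.png

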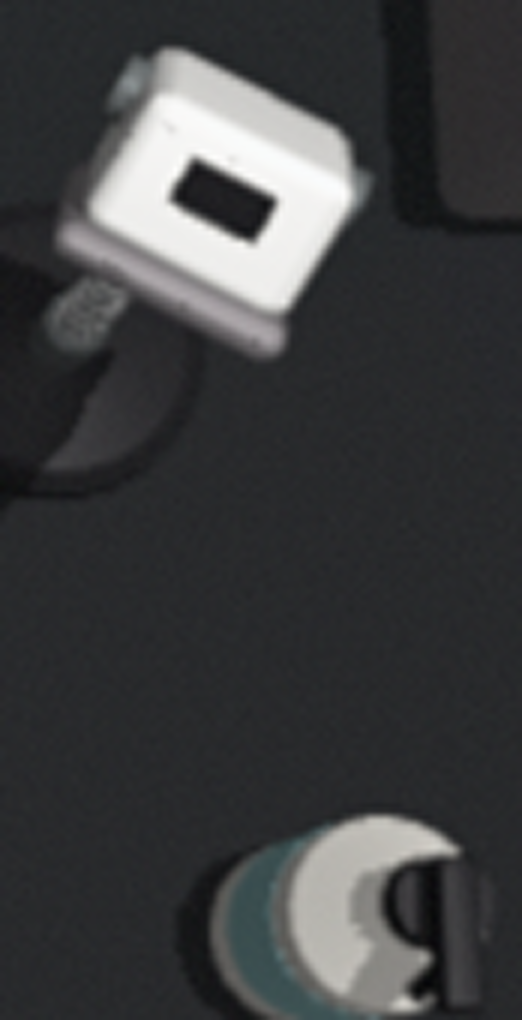

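View pics/rd_scene0.png

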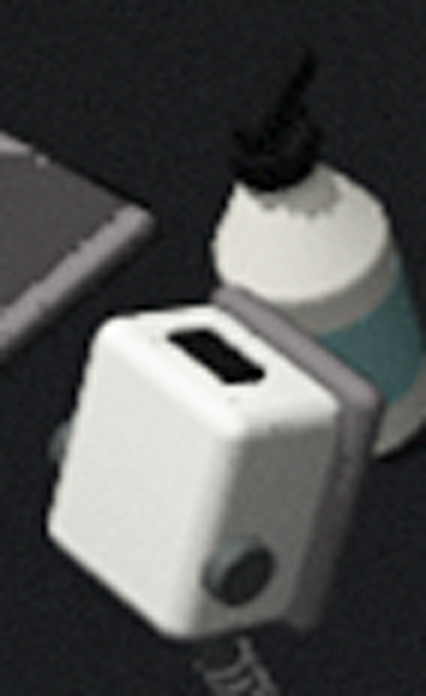

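```bash
cat > rd.py <<'E'
from h import *
def ray(z,u,v,zz):
    K,R,t=z['K'],z['R'],z['t']; dr=R.T@np.linalg.inv(K)@np.array([u,v,1]); c=-R.T@t
    return c+dr*(zz-c[2])/dr[2]
E
python3 - <<'E'
from rd import *
_,_,_,zt=load('top0'); _,_,_,zs=load('scene0')
k=ray(zs,104+238/6,159+570/6,.245),ray(zs,104+60/6,159+440/6,.245)
print('scene knobs',k,(k[0]+k[1])/2, np.linalg.norm(k[0]-k[1])); e=k[0]-k[1]; print('yaw',np.degrees(np.arctan2(-e[0],e[1])))
k=ray(zt,450+130/6,152+80/6,.245),ray(zt,450+365/6,152+190/6,.245)
print('top knobs',k,(k[0]+k[1])/2); e=k[0]-k[1]; print('yaw',np.degrees(np.arctan2(-e[0],e[1])))
for f,(v0,u0),poly in (('top0',(152,450),[(155,105),(340,195),(275,300),(105,210)]),('scene0',(159,104),[(125,330),(215,315),(325,405),(240,425)])):
    im,d,P,z=load(f); m=np.zeros(d.shape,np.uint8); cv2.fillPoly(m,[np.array([(u0+a/6,v0+b/6) for a,b in poly]).round().astype(np.int32)],1)
    q=P[(m>0)&(d>0)]
    for _ in range(5):
        c=q.mean(0); V=np.linalg.svd(q-c)[2]; r=(q-c)@V[2]; s=r.std(); q=q[abs(r)<2*s]
    n=V[2]*np.sign(V[2][2]); print(f,len(q),'n',n,s,'c',c,'tilt',np.degrees(np.arccos(n[2])),'az',np.degrees(np.arctan2(n[1],n[0])))
# foot disc: dark patch slightly different in top
im,d,P,z=load('top0'); X,Y,Z=P[...,0],P[...,1],P[...,2]
m=(d>0)&(X>.5)&(X<.75)&(Y<-.18)&(Y>-.42)&(Z>.006)&(Z<.05); q=P[m]; print('foot',m.sum(),q.min(0),q.max(0))
if m.sum()>20: print(cv2.minEnclosingCircle(q[:,:2].astype(np.float32)))
a=im[140:260,410:530,::-1].astype(float); a=np.clip((a/255)**.5*255*1.2,0,255).astype(np.uint8); cv2.imwrite('pics/foot.png',cv2.resize(a,None,fx=5,fy=5))
E
```

```text
scene knobs (array([ 0.68254982, -0.30193312,  0.245     ]), array([ 0.64598036, -0.37750057,  0.245     ])) [ 0.66426509 -0.33971685  0.245     ] 0.08395096974559481
yaw -25.823795593221472
top knobs (array([ 0.67676728, -0.30682255,  0.245     ]), array([ 0.64091372, -0.37921403,  0.245     ])) [ 0.6588405  -0.34301829  0.245     ]
yaw -26.34797881311032
top0 628 n [-0.49025427  0.25813453  0.83247662] 0.001885196942362566 c [ 0.62585945 -0.3239876   0.27992661] tilt 33.646006549434276 az 152.23176268488666
scene0 273 n [-0.44372921  0.29899082  0.84481293] 0.0014032189587848928 c [ 0.63428158 -0.3166178   0.28107292] tilt 32.34810181672749 az 146.0273704407675
foot 1757 [ 0.50224735 -0.4185      0.00600617] [ 0.74902415 -0.18078686  0.04996752]
((0.6213601231575012, -0.3065156638622284), 0.1589326113462448)
```

View pics/foot.png

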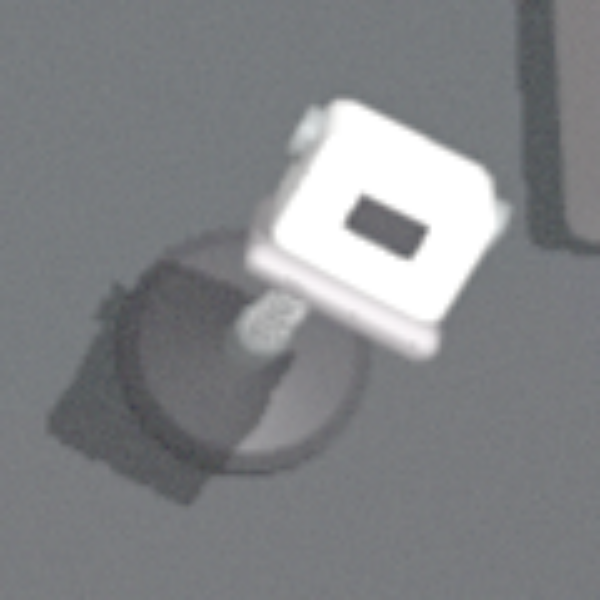

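```bash
cat >> h.py <<'E'
from scipy.spatial.transform import Rotation as Ro, Slerp
C=np.array([.654,.2504]); A=np.radians(-1.9)
def st(x,y):  # stop frame (m)->world xy
    return C+np.array([np.cos(A)*x-np.sin(A)*y, np.sin(A)*x+np.cos(A)*y])
def cur():
    o=robot.get_obs(); return np.array(o['tool_pos']),Ro.from_euler('xyz',o['ee_rot'])
def rpy(*a): return Ro.from_euler('xyz',a)
def plan(p1,r1,p0=None,r0=None,show=True):
    if p0 is None: p0,r0=cur()
    d=p1-p0; rv=(r0.inv()*r1); n=max(1,int(np.ceil(np.abs(np.r_[r0.inv().apply(d),r1.inv().apply(d)]).max()/.099)), int(np.ceil(rv.magnitude()/1.4)))
    s=Slerp([0,1],Ro.concatenate([r0,r1])); P,R=p0,r0
    for i in range(n):
        q=p0+d*(i+1)/n; Q=s((i+1)/n)
        sh=R.inv().apply(q-P)/.1; w=(R.inv()*Q).as_rotvec()/(np.pi/2)
        sh,w=sh.round(2),w.round(3)
        k=int(max(np.linalg.norm(sh)*100/41.7,np.degrees(np.linalg.norm(w)*np.pi/2)/7.16))+1
        print(f'{i+1}/{n}',*sh,*w,'rows>=',k)
        P=P+R.apply(sh*.1); R=R*Ro.from_rotvec(w*np.pi/2)
    return P,R
E
python3 - <<'E'
from rd import *
print(robot.tcp_to_tips)
_,_,_,zt=load('top0')
print('foot',ray(zt,458.8,210.2,.004),'marker',ray(zt,146,317,.006),ray(zt,178,279,.006),'cup',ray(zt,406,291,.07))
xy=st(-.146,-.16)
P,R=plan(np.r_[xy,.37],rpy(np.pi,0,np.pi+A)); print(P,R.as_euler('xyz'))
E
```

```text
0.1992
foot [ 0.64833113 -0.33671445  0.004     ] marker [0.39643067 0.37309849 0.006     ] [0.48288709 0.30556364 0.006     ] cup [ 0.453494   -0.20214179  0.07      ]
1/5 -0.88 -0.58 0.07 -0.0 -0.0 -0.04 rows>= 3
2/5 -0.85 -0.64 0.07 -0.0 -0.0 -0.039 rows>= 3
3/5 -0.8 -0.68 0.07 -0.001 -0.0 -0.04 rows>= 3
4/5 -0.76 -0.73 0.06 0.0 -0.0 -0.04 rows>= 3
5/5 -0.71 -0.78 0.07 -0.0 -0.0 -0.039 rows>= 3
[0.50293266 0.09578291 0.36994952] [-3.14158254e+00 -4.52077971e-04  3.10781082e+00]
```

Emit:
move_arm:
  increments:
    - [[1, -0.44, -0.29, 0.03, 0, 0, -0.02], [1, -0.88, -0.58, 0.07, 0, 0, -0.04], [1, -0.88, -0.58, 0.07, 0, 0, -0.04]]

```text
time: 0.4
tool_pos: [0.2502, 0.4312, 0.3969]
ee_rot: [-3.139, 0.001, 2.86]
wrist_force: [0.4, 0.3, 0.1]
width: 0.0941
```

Emit:
move_arm:
  increments:
    - [[1, -0.42, -0.32, 0.03, 0, 0, -0.02], [1, -0.85, -0.64, 0.07, 0, 0, -0.04], [1, -0.85, -0.64, 0.07, 0, 0, -0.04]]

```text
time: 0.65
tool_pos: [0.3143, 0.3455, 0.3901]
ee_rot: [-3.14, 0.001, 2.921]
wrist_force: [0.7, 0.5, 0.2]
width: 0.0938
```

Emit:
move_arm:
  increments:
    - [[1, -0.4, -0.34, 0.03, 0, 0, -0.02], [1, -0.8, -0.68, 0.07, 0, 0, -0.04], [1, -0.8, -0.68, 0.07, 0, 0, -0.04]]

```text
time: 0.9
tool_pos: [0.3777, 0.2616, 0.3831]
ee_rot: [-3.14, 0.001, 2.984]
wrist_force: [0.1, -0.7, -0.2]
width: 0.0943
```

Emit:
move_arm:
  increments:
    - [[1, -0.38, -0.36, 0.03, 0, 0, -0.02], [1, -0.76, -0.73, 0.06, 0, 0, -0.04], [1, -0.76, -0.73, 0.06, 0, 0, -0.04]]

```text
time: 1.15
tool_pos: [0.4415, 0.1775, 0.377]
ee_rot: [-3.14, 0.0, 3.046]
wrist_force: [-0.3, 0.1, 0.4]
width: 0.0938
```

Emit:
move_arm:
  increments:
    - [[1, -0.36, -0.39, 0.03, 0, 0, -0.02], [1, -0.71, -0.78, 0.07, 0, 0, -0.04], [1, -0.71, -0.78, 0.07, 0, 0, -0.04]]

```text
time: 1.4
tool_pos: [0.505, 0.093, 0.3698]
ee_rot: [-3.14, -0.0, 3.109]
wrist_force: [-0.7, 0.1, -0.2]
width: 0.0941
```

Run:
```python
from h import *
o=robot.get_obs(); print(o['time'],o['tool_pos'],o['ee_rot'],o['width'],o['wrist_force'],robot.get_obs()['joint_positions'])
snap('wrist','w1')
plan(np.r_[st(-.146,-.16),.229],rpy(np.pi,0,np.pi+A))
```

```text
1.4 [0.50495177 0.09302175 0.36982542] [-3.14004476e+00 -1.79454428e-04  3.10915758e+00] 0.09410006673003295 [-0.6542039   0.09567573 -0.23483177] [ 7.21683369e-02  1.53988387e-02  1.51470974e+00 -1.52197503e-03
  1.61182412e+00 -1.46625523e+00]
1/2 0.02 0.02 0.7 -0.001 0.0 -0.001 rows>= 2
2/2 0.02 0.02 0.7 -0.001 0.0 -0.001 rows>= 2
```

View pics/w1.png

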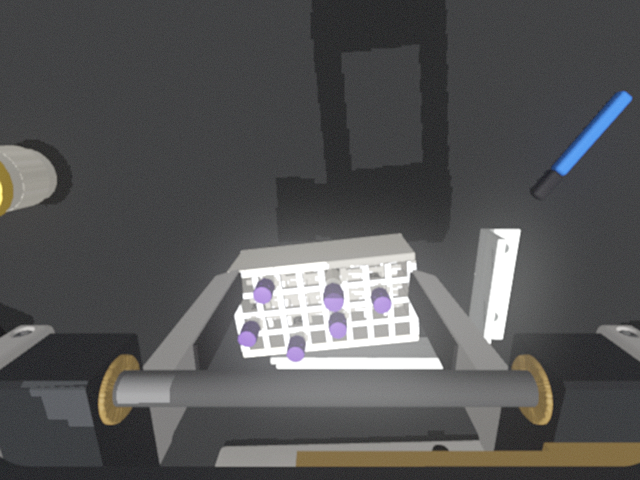

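Emit:
move_arm:
  increments:
    - [[1, 0.02, 0.02, 0.35, 0, 0, 0], [1, 0.02, 0.02, 0.7, 0, 0, 0], [1, 0.02, 0.02, 0.7, 0, 0, 0]]

```text
time: 1.7
tool_pos: [0.4987, 0.098, 0.2927]
ee_rot: [-3.14, -0.016, 3.11]
wrist_force: [-1.3, -0.5, -1.1]
width: 0.0944
```

Emit:
move_arm:
  increments:
    - [[1, 0.02, 0, 0.35, 0, 0, 0], [1, 0.02, 0, 0.7, 0, 0, 0], [1, 0.02, 0, 0.7, 0, 0, 0]]

```text
time: 1.95
tool_pos: [0.4968, 0.0985, 0.2252]
ee_rot: [-3.14, -0.013, 3.111]
wrist_force: [-1.1, 0.3, -0.5]
width: 0.0944
```

Emit:
move_arm:
  increments:
    - [[1, -0.05, 0, 0, 0, 0, 0], [1, -0.1, 0, 0, 0, 0, 0], [1, -0.14, 0, 0, 0, 0, 0], [1, -0.18, 0, 0, 0, 0, 0], [1, -0.22, 0, 0, 0, 0, 0], [1, -0.26, 0, 0, 0, 0, 0], [1, -0.3, 0, 0, 0, 0, 0], [1, -0.34, 0, 0, 0, 0, 0]]

```text
time: 2.62
tool_pos: [0.5336, 0.0973, 0.231]
ee_rot: [3.142, -0.001, 3.111]
wrist_force: [-4.1, 1.3, 3.9]
width: 0.0939
```

```bash
cat > look.py <<'E'
from h import *
import sys
o=robot.get_obs(); print(o['time'],o['tool_pos'],o['ee_rot'],o['width'],o['wrist_force'])
p=o['tool_pos'][:2]-C; print('tool in stop',np.cos(A)*p[0]+np.sin(A)*p[1], -np.sin(A)*p[0]+np.cos(A)*p[1])
def m(f):
    im,d,P,z=load(f); X,Y,Z=P[...,0],P[...,1],P[...,2]; I=im.astype(int)
    hi=(d>0)&(X>.48)&(X<.72)&(Y>-.05)&(Y<.35)&(Z>.057)&(Z<.067)&(I.min(2)>110)
    k,l,s,c=cv2.connectedComponentsWithStats(hi.astype(np.uint8)); i=1+s[1:,4].argmax(); q=P[l==i]
    r=cv2.minAreaRect(q[:,:2].astype(np.float32)*1000); print(f,'rack',r)
    b=cv2.boxPoints(r)/1000-C
    print((np.c_[np.cos(A)*b[:,0]+np.sin(A)*b[:,1],-np.sin(A)*b[:,0]+np.cos(A)*b[:,1]]*1000).round(1).tolist())
for n in ['scene','top']:
    snap(n,n+sys.argv[1]); m(n+sys.argv[1])
a=cv2.imread(f'pics/top{sys.argv[1]}.png')[150:290,150:350]; cv2.imwrite(f'pics/t{sys.argv[1]}.png',cv2.resize(a,None,fx=4,fy=4,interpolation=cv2.INTER_CUBIC))
a=cv2.imread(f'pics/scene{sys.argv[1]}.png')[230:390,270:470]; cv2.imwrite(f'pics/s{sys.argv[1]}.png',cv2.resize(a,None,fx=3.7,fy=3.7,interpolation=cv2.INTER_CUBIC))
E
python3 look.py 1
```

```text
2.6167 [0.53361953 0.09730727 0.23098237] [ 3.14159068e+00 -8.72176698e-04  3.11081118e+00] 0.09387902276530861 [-4.09796477  1.27979204  3.85527236]
tool in stop -0.11523846805082896 -0.15699979918023835
scene1 rack ((589.3357543945312, 86.5627212524414), (169.98394775390625, 94.13912200927734), 87.86207580566406)
[[-106.6, -250.7], [-12.5, -251.1], [-11.8, -81.1], [-105.9, -80.7]]
top1 rack ((587.7256469726562, 31.22035789489746), (56.15228271484375, 89.84809875488281), 88.15174865722656)
[[-103.9, -249.4], [-14.0, -249.3], [-14.1, -193.1], [-103.9, -193.2]]
```

View pics/s1.png

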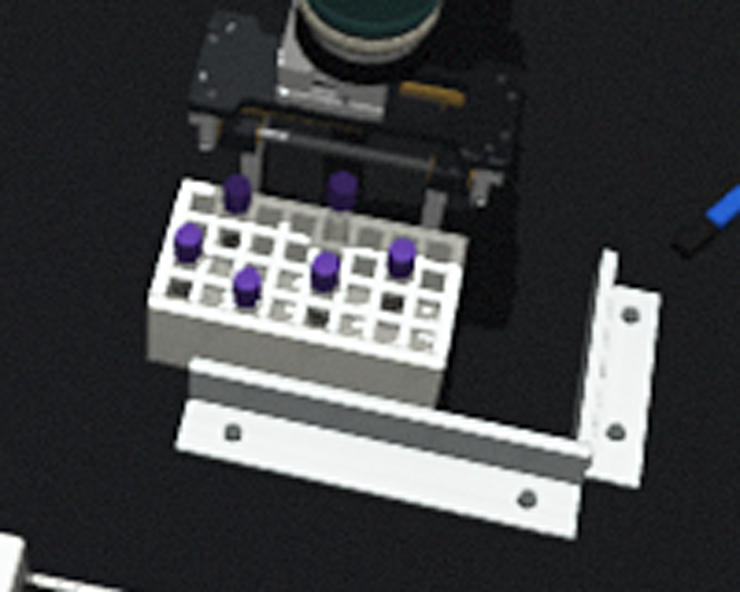

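View pics/t1.png

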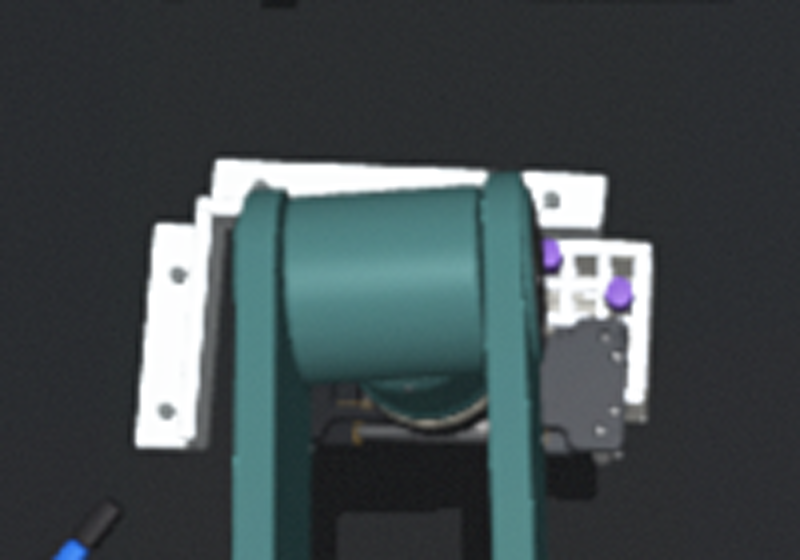

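Emit:
move_arm:
  increments:
    - [[1, -0.02, 0, 0, 0, 0, 0], [1, -0.05, 0, 0, 0, 0, 0], [1, -0.08, 0, 0, 0, 0, 0], [1, -0.1, 0, 0, 0, 0, 0], [1, -0.12, 0, 0, 0, 0, 0], [1, -0.12, 0, 0, 0, 0, 0]]

```text
time: 3.22
tool_pos: [0.5459, 0.0968, 0.2305]
ee_rot: [-3.141, 0.001, 3.111]
wrist_force: [-2.0, 0.1, 1.1]
width: 0.094
```

Emit:
move_arm:
  increments:
    - [[1, 0.15, 0, 0, 0, 0, 0], [1, 0.3, 0, 0, 0, 0, 0], [1, 0.3, 0, -0.3, 0, 0, 0], [1, 0.3, 0, -0.6, 0, 0, 0], [1, 0.3, 0, -1, 0, 0, 0], [1, 0.3, 0, -1, 0, 0, 0]]

```text
time: 3.72
tool_pos: [0.5176, 0.098, 0.3398]
ee_rot: [3.14, 0.018, 3.111]
wrist_force: [1.0, 0.1, 1.8]
width: 0.094
```

```bash
python3 look.py 2
python3 - <<'E'
from h import *
r1=rpy(np.pi,0,np.pi/2+A)
P,R=plan(np.r_[st(-.12,-.285),.34],r1)
P,R=plan(np.r_[st(-.048,-.285),.34],r1,P,R)
P,R=plan(np.r_[st(-.048,-.285),.229],r1,P,R)
E
```

```text
3.7167 [0.51764559 0.09795726 0.3398247 ] [3.13964419 0.01844022 3.11100525] 0.09401236455168276 [1.0034251  0.13917818 1.78747912]
tool in stop -0.13122517363092645 -0.15687978644326392
scene2 rack ((602.4530639648438, 85.93656158447266), (170.2744598388672, 93.72638702392578), 88.06798553466797)
[[-93.0, -251.2], [0.7, -251.2], [0.8, -81.0], [-92.9, -80.9]]
top2 rack ((600.1504516601562, 37.804893493652344), (92.63101959228516, 69.56536865234375), 0.170166477560997)
[[-94.3, -181.2], [-91.8, -250.7], [0.8, -247.4], [-1.7, -177.8]]
1/2 -0.06 -0.64 -0.03 0.002 0.002 0.501 rows>= 7
2/2 -0.5 -0.41 -0.03 0.002 0.001 0.501 rows>= 7
1/1 0.0 0.72 -0.0 0.0 0.0 -0.0 rows>= 2
1/2 0.0 -0.0 0.55 0.0 0.0 -0.0 rows>= 2
2/2 0.01 -0.0 0.56 0.0 0.0 -0.0 rows>= 2
```

View pics/s2.png

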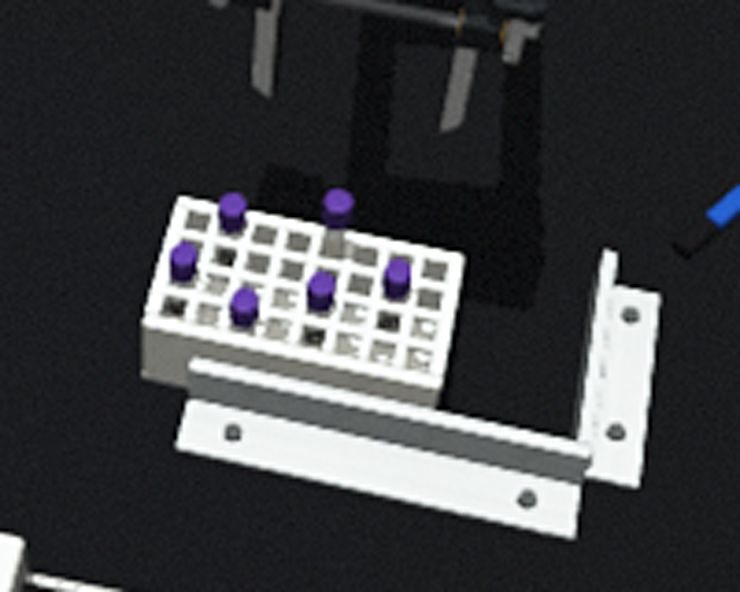

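Emit:
move_arm:
  increments:
    - [[1, -0.03, -0.3, -0.03, 0, 0, 0.08], [1, -0.06, -0.64, -0.03, 0, 0, 0.16], [0.4, -0.06, -0.64, -0.03, 0, 0, 0.24], [0.4, -0.06, -0.64, -0.03, 0, 0, 0.32], [0.4, -0.06, -0.64, -0.03, 0, 0, 0.4], [0.4, -0.06, -0.64, -0.03, 0, 0, 0.5], [0.4, -0.06, -0.64, -0.03, 0, 0, 0.5]]

```text
time: 4.4
tool_pos: [0.5195, 0.0334, 0.3314]
ee_rot: [-3.14, -0.002, 2.32]
wrist_force: [0.8, -0.2, -0.1]
width: 0.0642
```

Emit:
move_arm:
  increments:
    - [[0.4, -0.25, -0.2, -0.03, 0, 0, 0.08], [0.4, -0.5, -0.41, -0.03, 0, 0, 0.16], [0.4, -0.5, -0.41, -0.03, 0, 0, 0.24], [0.4, -0.5, -0.41, -0.03, 0, 0, 0.32], [0.4, -0.5, -0.41, -0.03, 0, 0, 0.4], [0.4, -0.5, -0.41, -0.03, 0, 0, 0.5], [0.4, -0.5, -0.41, -0.03, 0, 0, 0.5]]

```text
time: 4.98
tool_pos: [0.5239, -0.0311, 0.3344]
ee_rot: [-3.139, -0.0, 1.535]
wrist_force: [0.1, 1.0, 0.2]
width: 0.0379
```

Emit:
move_arm:
  increments:
    - [[0.4, 0, 0.36, 0, 0, 0, 0], [0.4, 0, 0.72, 0, 0, 0, 0], [0.4, 0, 0.72, 0, 0, 0, 0]]

```text
time: 5.23
tool_pos: [0.5998, -0.0336, 0.3312]
ee_rot: [-3.138, -0.001, 1.54]
wrist_force: [-0.7, 0.5, -0.9]
width: 0.0376
```

Run:
```python
from h import *
r1=rpy(np.pi,0,np.pi/2+A); print(*cur(),robot.get_obs()['width'])
print(st(-.048,-.285)); print(cur()[1].as_euler('xyz'))
P,R=plan(np.r_[st(-.048,-.285),.229],r1)
```

```text
[ 0.59975386 -0.03356999  0.33121078] Rotation.from_matrix(array([[ 3.08175934e-02,  9.99519923e-01, -3.19367577e-03],
                            [ 9.99524817e-01, -3.08153675e-02,  7.43870013e-04],
                            [ 6.45098606e-04, -3.21508248e-03, -9.99994624e-01]])) 0.03755013419407762
[ 0.59657716 -0.03285186]
[-3.13837756e+00 -6.45098651e-04  1.53997385e+00]
1/2 0.0 -0.01 0.51 -0.001 -0.0 0.001 rows>= 2
2/2 0.01 -0.02 0.51 -0.001 -0.0 0.0 rows>= 2
```

Emit:
move_arm:
  increments:
    - [[0.4, 0, -0.02, 0.35, 0, 0, 0], [0.4, 0, -0.03, 0.7, 0, 0, 0], [0.4, 0, -0.03, 1, 0, 0, 0], [0.4, 0, -0.03, 1, 0, 0, 0], [0.4, 0, -0.03, 1, 0, 0, 0]]

```text
time: 5.65
tool_pos: [0.5917, -0.0329, 0.2335]
ee_rot: [-3.135, -0.001, 1.54]
wrist_force: [0.3, 0.0, 1.2]
width: 0.0379
```

Emit:
move_arm:
  increments:
    - [[0.4, 0.06, 0, 0, 0, 0, 0], [0.4, 0.12, 0, 0, 0, 0, 0], [0.4, 0.18, 0, 0, 0, 0, 0], [0.4, 0.24, 0, 0, 0, 0, 0], [0.4, 0.3, 0, 0, 0, 0, 0], [0.4, 0.36, 0, 0, 0, 0, 0], [0.4, 0.42, 0, 0, 0, 0, 0], [0.4, 0.48, 0, 0, 0, 0, 0]]

```text
time: 6.32
tool_pos: [0.5946, 0.0152, 0.2376]
ee_rot: [3.14, 0.001, 1.54]
wrist_force: [1.4, -3.6, 2.9]
width: 0.0375
```

```bash
python3 look.py 3
```

```text
6.3167 [0.59460845 0.01518703 0.2376006 ] [3.13972811e+00 1.04174210e-03 1.53990437e+00] 0.03751556481916971 [ 1.37769822 -3.63535398  2.86013461]
tool in stop -0.05156037132680907 -0.23705279212971972
scene3 rack ((602.5362548828125, 109.26897430419922), (169.0242919921875, 93.52731323242188), 87.91549682617188)
[[-93.8, -227.1], [-0.3, -227.4], [0.3, -58.4], [-93.2, -58.1]]
top3 rack ((603.4685668945312, 162.96438598632812), (69.9638442993164, 92.53986358642578), 86.8179931640625)
[[-94.6, -123.0], [-2.1, -125.1], [-0.6, -55.1], [-93.1, -53.1]]
```

View pics/s3.png

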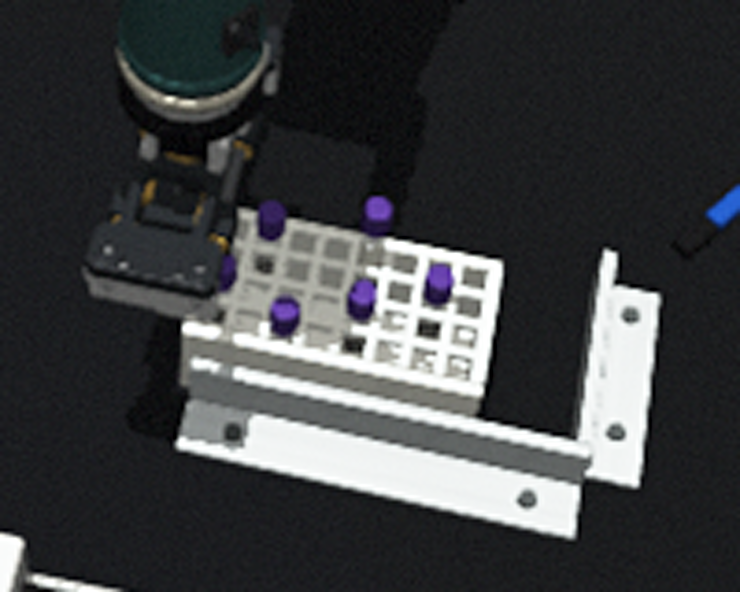

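Emit:
move_arm:
  increments:
    - [[0.4, 0.06, 0, 0.03, 0, 0, 0], [0.4, 0.12, 0, 0.03, 0, 0, 0], [0.4, 0.18, 0, 0.03, 0, 0, 0], [0.4, 0.24, 0, 0.03, 0, 0, 0], [0.4, 0.3, 0, 0.03, 0, 0, 0], [0.4, 0.36, 0, 0.03, 0, 0, 0], [0.4, 0.42, 0, 0.03, 0, 0, 0], [0.4, 0.48, 0, 0.03, 0, 0, 0]]

```text
time: 7.08
tool_pos: [0.5955, 0.0639, 0.233]
ee_rot: [-3.14, -0.001, 1.54]
wrist_force: [0.2, -2.0, -1.5]
width: 0.0376
```

Emit:
move_arm:
  increments:
    - [[0.4, 0.02, 0, 0, 0, 0, 0], [0.4, 0.04, 0, 0, 0, 0, 0], [0.4, 0.06, 0, 0, 0, 0, 0], [0.4, 0.06, 0, 0, 0, 0, 0]]

```text
time: 7.42
tool_pos: [0.5959, 0.0695, 0.2335]
ee_rot: [-3.141, -0.001, 1.54]
wrist_force: [-0.7, -0.4, -0.6]
width: 0.0378
```

```bash
python3 look.py 4
```

```text
7.4167 [0.59585492 0.06951245 0.23348696] [-3.14106130e+00 -9.59410156e-04  1.54044997e+00] 0.037846893056929856 [-0.72526264 -0.39679256 -0.62810443]
tool in stop -0.052115756494070034 -0.18271591328379128
scene4 rack ((604.1881713867188, 164.03553771972656), (170.0052032470703, 93.81558990478516), 88.57185363769531)
[[-93.1, -173.4], [0.7, -172.6], [-0.7, -2.6], [-94.5, -3.4]]
top4 rack ((604.2864379882812, 222.1645965576172), (56.96405792236328, 91.11540985107422), 88.70421600341797)
[[-94.0, -58.8], [-2.9, -57.9], [-3.5, -0.9], [-94.6, -1.9]]
```

View pics/s4.png

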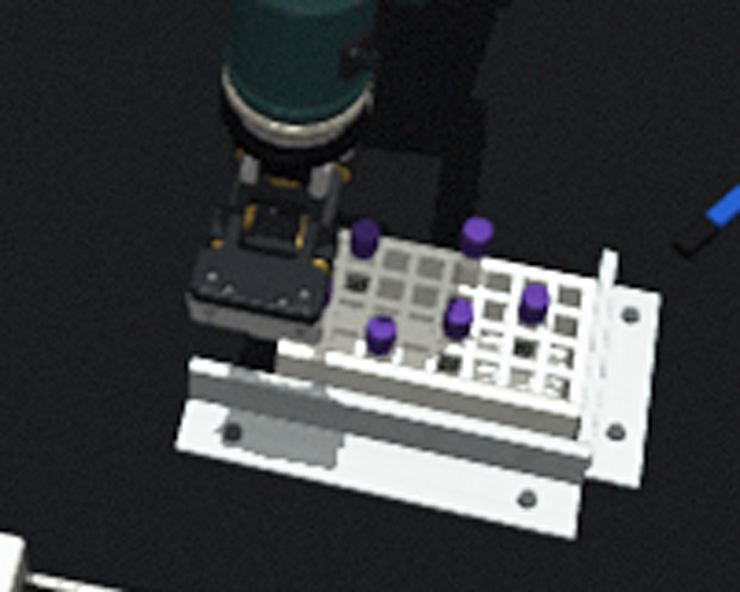

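Emit:
move_arm:
  increments:
    - [[0.4, 0.01, 0, 0, 0, 0, 0], [0.4, 0.02, 0, 0, 0, 0, 0], [0.4, 0.03, 0, 0, 0, 0, 0], [0.4, 0.03, 0, 0, 0, 0, 0]]

```text
time: 7.85
tool_pos: [0.5962, 0.0717, 0.234]
ee_rot: [3.141, 0.0, 1.54]
wrist_force: [0.2, -2.9, 0.9]
width: 0.0374
```

Emit:
move_arm:
  increments:
    - [[0.4, 0.01, 0, 0, 0, 0, 0], [0.4, 0.02, 0, 0, 0, 0, 0], [0.4, 0.02, 0, 0, 0, 0, 0]]

```text
time: 8.1
tool_pos: [0.5962, 0.073, 0.234]
ee_rot: [3.141, 0.003, 1.54]
wrist_force: [-0.9, -5.8, 2.2]
width: 0.0378
```

Emit:
move_arm:
  increments:
    - [[0.4, 0.01, 0, 0, 0, 0, 0], [0.4, 0.02, 0, 0, 0, 0, 0], [0.4, 0.02, 0, 0, 0, 0, 0]]

```text
time: 8.35
tool_pos: [0.5962, 0.0737, 0.2341]
ee_rot: [3.142, 0.007, 1.539]
wrist_force: [-0.8, -10.2, 2.4]
width: 0.0375
```

```bash
python3 look.py 5
```

```text
8.35 [0.59623056 0.07370319 0.23409791] [3.14155806 0.00666281 1.53917165] 0.03747454185063745 [ -0.79684282 -10.17208454   2.39337832]
tool in stop -0.0518792668676682 -0.1785150230638735
scene5 rack ((603.743408203125, 166.74603271484375), (169.67921447753906, 94.08470916748047), 88.05693817138672)
[[-94.6, -170.1], [-0.5, -170.1], [-0.3, -0.5], [-94.4, -0.4]]
top5 rack ((604.65869140625, 227.35848999023438), (53.67730712890625, 91.08382415771484), 88.74601745605469)
[[-93.8, -52.0], [-2.7, -51.0], [-3.3, 2.7], [-94.4, 1.7]]
```

View pics/s5.png

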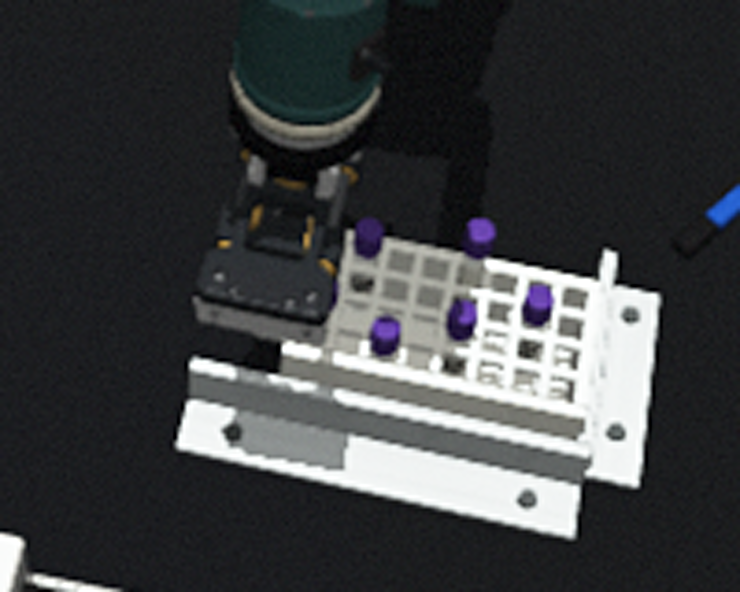

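View pics/t5.png

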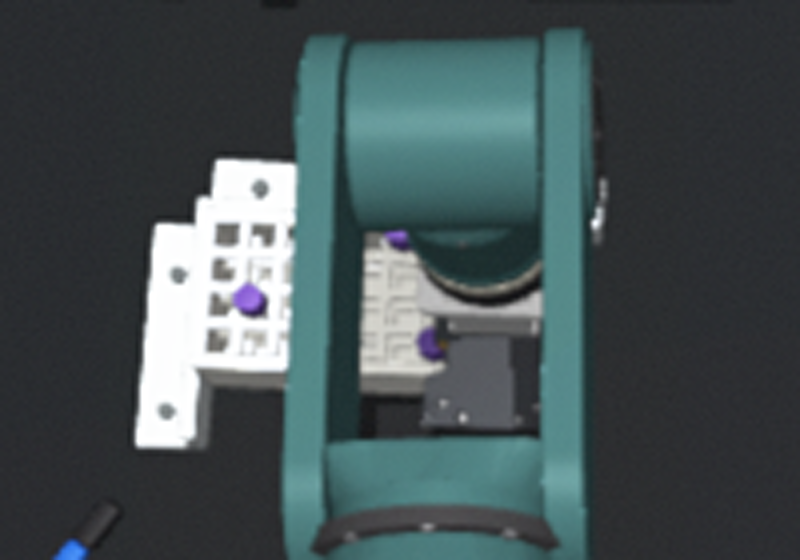

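Emit:
move_arm:
  increments:
    - [[0.4, -0.15, 0, 0, 0, 0, 0], [0.4, -0.3, 0, 0, 0, 0, 0], [0.4, -0.3, 0, -0.4, 0, 0, 0], [0.4, -0.3, 0, -0.8, 0, 0, 0], [1, -0.3, 0, -1, 0, 0, 0], [1, -0.3, 0, -1, 0, 0, 0]]

```text
time: 8.95
tool_pos: [0.5964, 0.0466, 0.341]
ee_rot: [3.129, -0.002, 1.541]
wrist_force: [0.8, -0.2, 0.7]
width: 0.0475
```

Run:
```python
from h import *
r1=rpy(np.pi,0,np.pi+A)
P,R=plan(np.r_[st(-.14,-.09),.34],r1)
P,R=plan(np.r_[st(-.14,-.09),.234],r1,P,R)
```

```text
1/2 0.58 -0.44 0.0 0.004 0.003 -0.499 rows>= 7
2/2 0.73 0.09 0.01 0.004 0.002 -0.499 rows>= 7
1/2 -0.0 -0.0 0.53 -0.0 0.0 -0.0 rows>= 2
2/2 -0.0 -0.0 0.53 -0.0 0.0 -0.0 rows>= 2
```

Emit:
move_arm:
  increments:
    - [[1, 0.3, -0.22, 0, 0, 0, -0.08], [1, 0.58, -0.44, 0, 0, 0, -0.16], [1, 0.58, -0.44, 0, 0, 0, -0.24], [1, 0.58, -0.44, 0, 0, 0, -0.32], [1, 0.58, -0.44, 0, 0, 0, -0.4], [1, 0.58, -0.44, 0, 0, 0, -0.5], [1, 0.58, -0.44, 0, 0, 0, -0.5]]

```text
time: 9.53
tool_pos: [0.5526, 0.1061, 0.3322]
ee_rot: [-3.141, -0.003, 2.331]
wrist_force: [-0.1, -0.8, -0.3]
width: 0.0925
```

Emit:
move_arm:
  increments:
    - [[1, 0.36, 0.05, 0, 0, 0, -0.08], [1, 0.73, 0.09, 0.01, 0, 0, -0.16], [1, 0.73, 0.09, 0.01, 0, 0, -0.24], [1, 0.73, 0.09, 0.01, 0, 0, -0.32], [1, 0.73, 0.09, 0.01, 0, 0, -0.4], [1, 0.73, 0.09, 0.01, 0, 0, -0.5], [1, 0.73, 0.09, 0.01, 0, 0, -0.5]]

```text
time: 10.12
tool_pos: [0.5091, 0.1654, 0.3312]
ee_rot: [3.14, -0.002, 3.117]
wrist_force: [0.5, -0.1, 0.7]
width: 0.0939
```

```bash
python3 look.py 6;  python3 - <<'E'
from h import *
r1=rpy(np.pi,0,np.pi+A); print(cur()[1].as_euler('xyz'))
P,R=plan(np.r_[st(-.14,-.09),.234],r1)
E
```

```text
10.1167 [0.50905542 0.16542594 0.33123808] [ 3.14036129e+00 -2.41008699e-03  3.11673121e+00] 0.09392268631344668 [ 0.4832534  -0.08954118  0.73183904]
tool in stop -0.14204756516646375 -0.08973300500144678
scene6 rack ((603.4141845703125, 166.31234741210938), (170.24603271484375, 94.10916900634766), 87.76258850097656)
[[-95.3, -170.6], [-1.2, -171.1], [-0.2, -0.9], [-94.3, -0.3]]
top6 rack ((601.891845703125, 131.95700073242188), (98.25521087646484, 90.37964630126953), 88.21630096435547)
[[-93.2, -169.3], [-2.9, -169.1], [-3.1, -70.9], [-93.4, -71.1]]
[ 3.14063704e+00 -2.28166687e-03  3.11130115e+00]
1/1 -0.02 -0.0 0.97 0.001 -0.001 0.002 rows>= 3
```

View pics/s6.png

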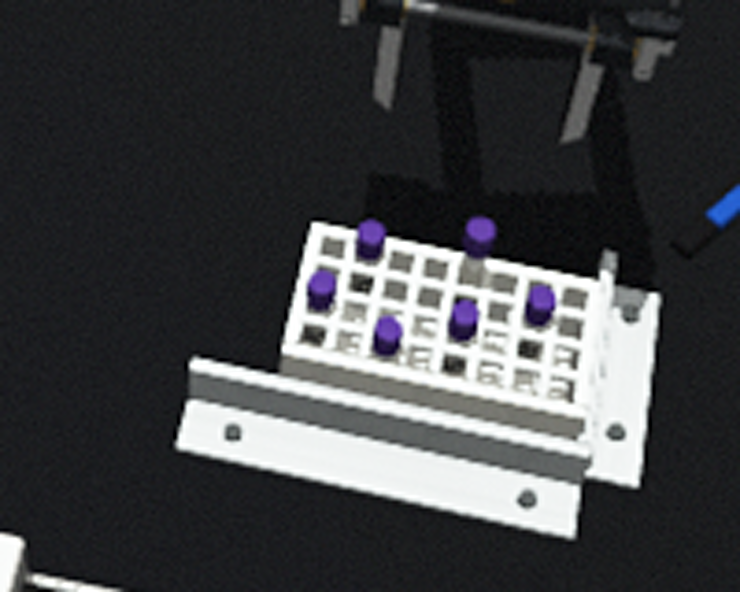

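Emit:
move_arm:
  increments:
    - [[1, -0.02, 0, 0.35, 0, 0, 0], [1, -0.02, 0, 0.7, 0, 0, 0], [1, -0.02, 0, 0.97, 0, 0, 0], [1, -0.02, 0, 0.97, 0, 0, 0], [1, -0.02, 0, 0.97, 0, 0, 0]]

```text
time: 10.63
tool_pos: [0.5108, 0.1647, 0.2337]
ee_rot: [-3.141, -0.005, 3.11]
wrist_force: [0.1, 0.0, 0.5]
width: 0.0937
```

Emit:
move_arm:
  increments:
    - [[1, -0.1, 0, 0, 0, 0, 0], [1, -0.2, 0, 0, 0, 0, 0], [1, -0.25, 0, 0, 0, 0, 0], [1, -0.3, 0, 0, 0, 0, 0], [1, -0.33, 0, 0, 0, 0, 0], [1, -0.36, 0, 0, 0, 0, 0], [1, -0.38, 0, 0, 0, 0, 0], [1, -0.38, 0, 0, 0, 0, 0]]

```text
time: 11.3
tool_pos: [0.5494, 0.1635, 0.2358]
ee_rot: [3.142, -0.001, 3.111]
wrist_force: [-4.0, -0.3, 2.9]
width: 0.094
```

Emit:
move_arm:
  increments:
    - [[1, -0.01, 0, 0, 0, 0, 0], [1, -0.02, 0, 0, 0, 0, 0], [1, -0.03, 0, 0, 0, 0, 0], [1, -0.03, 0, 0, 0, 0, 0]]

```text
time: 11.63
tool_pos: [0.551, 0.1636, 0.2357]
ee_rot: [-3.141, -0.006, 3.111]
wrist_force: [-9.6, 0.4, 7.0]
width: 0.0938
```

```bash
python3 look.py 7
```

```text
11.6333 [0.55095997 0.16356109 0.23565484] [-3.14140314 -0.00636456  3.11065594] 0.09379453683381397 [-9.59451573  0.42575441  7.04831005]
tool in stop -0.10010421995971229 -0.09020747618944892
scene7 rack ((606.5034790039062, 166.16995239257812), (170.0976104736328, 93.73990631103516), 88.37517547607422)
[[-91.1, -171.0], [2.6, -170.6], [1.8, -0.5], [-92.0, -0.9]]
top7 rack ((605.4032592773438, 116.60212707519531), (67.64698028564453, 88.95742797851562), 87.87797546386719)
[[-88.7, -169.0], [0.2, -169.3], [0.5, -101.7], [-88.5, -101.3]]
```

Emit:
move_arm:
  increments:
    - [[1, 0.15, 0, 0, 0, 0, 0], [1, 0.25, 0, 0, 0, 0, 0], [0.5, 0.3, 0, -0.35, 0, 0, 0], [0.5, 0.3, 0, -0.7, 0, 0, 0], [0.5, 0.3, 0, -1, 0, 0, 0], [0.5, 0.3, 0, -1, 0, 0, 0]]

```text
time: 12.23
tool_pos: [0.5239, 0.1646, 0.3438]
ee_rot: [3.138, 0.016, 3.111]
wrist_force: [0.7, 0.1, 1.8]
width: 0.0705
```

```bash
cat > caps.py <<'E'
from rd import *
import sys
def caps(f):
    im,d,P,z=load(f); X,Y,Z=P[...,0],P[...,1],P[...,2]; I=im.astype(int)
    pur=(d>0)&(I[...,2]>I[...,1]+30)&(I[...,0]>I[...,1]+10)&(X<.75)&(Y>-.05)&(Y<.35)&(X>.4)&(Z>.05)
    n,l,s,c=cv2.connectedComponentsWithStats(pur.astype(np.uint8))
    for i in range(1,n):
        if s[i,4]>12:
            m=l==i; zz=np.percentile(Z[m],90); t=m&(Z>zz-.004); p=P[t].mean(0); 
            v,u=np.nonzero(t); top=.112 if zz>.1 else .087
            q=ray(z,u.mean(),v.mean(),top)[:2]
            w=q-C; print(f,'z',zz.round(3),'xy',q.round(4),'stop',(np.cos(A)*w[0]+np.sin(A)*w[1]).round(4),(-np.sin(A)*w[0]+np.cos(A)*w[1]).round(4),s[i,4])
for n in sys.argv[1:]: caps(n)
E
python3 look.py 8; python3 -c "
from h import *; snap('wrist','w8')"; python3 caps.py scene8 top8 w8
python3 - <<'E'
from h import *
print(st(-.075,-.075))
r1=rpy(np.pi,0,np.pi+A)
P,R=plan(np.r_[st(-.075,-.075),.34],r1)
E
```

```text
12.2333 [0.52389108 0.16461055 0.34376648] [3.13821527 0.01557167 3.11116564] 0.07052686931899181 [0.7408201  0.09033521 1.75337094]
tool in stop -0.12719302443552877 -0.09005606776124485
scene8 rack ((605.6219482421875, 166.40878295898438), (170.1826171875, 94.36498260498047), 87.9444808959961)
[[-93.0, -170.5], [1.4, -170.8], [1.8, -0.6], [-92.5, -0.3]]
top8 rack ((604.8549194335938, 128.6293487548828), (91.80952453613281, 90.58613586425781), 87.97981262207031)
[[-90.5, -169.1], [0.1, -169.3], [0.3, -77.5], [-90.3, -77.3]]
scene8 z 0.089 xy [0.575  0.1161] stop -0.0745 -0.1368 62
scene8 z 0.113 xy [0.5786 0.1778] stop -0.073 -0.0751 65
scene8 z 0.09 xy [0.6149 0.0975] stop -0.034 -0.1541 65
scene8 z 0.089 xy [0.599  0.2167] stop -0.0538 -0.0355 68
scene8 z 0.089 xy [0.6171 0.1765] stop -0.0344 -0.0751 65
scene8 z 0.09 xy [0.6365 0.1355] stop -0.0137 -0.1154 61
top8 z 0.09 xy [0.6338 0.1364] stop -0.0164 -0.1146 48
top8 z 0.091 xy [0.6129 0.097 ] stop -0.036 -0.1547 46
w8 z 0.155 xy [0.5582 0.1218] stop -0.0915 -0.1317 210
w8 z 0.113 xy [0.5727 0.1766] stop -0.0788 -0.0765 388
w8 z 0.088 xy [0.5955 0.2123] stop -0.0572 -0.04 150
w8 z 0.2 xy [0.5951 0.1074] stop -0.0542 -0.1448 55
w8 z 0.088 xy [0.6135 0.1755] stop -0.038 -0.0762 294
w8 z 0.077 xy [0.6172 0.1337] stop -0.0329 -0.1178 17
[0.5765546  0.17792787]
1/1 -0.54 0.15 -0.05 0.0 0.001 0.002 rows>= 2
```

View pics/s8.png

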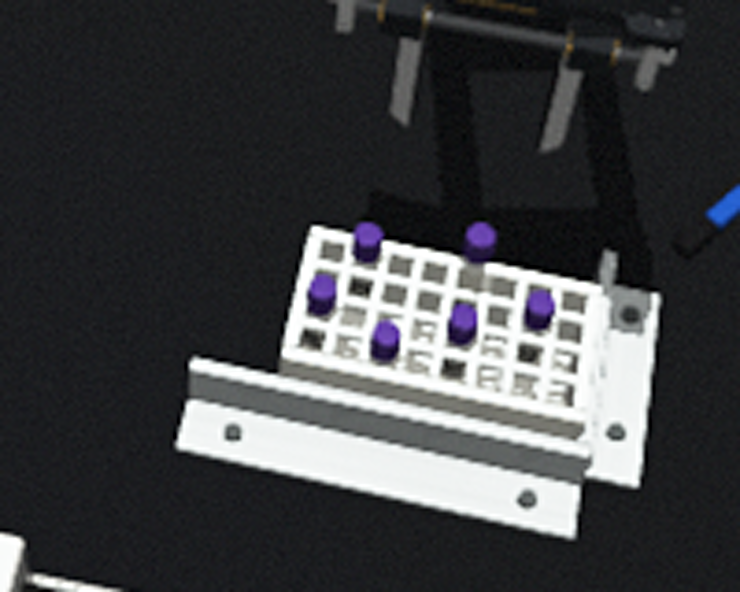

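View pics/w8.png

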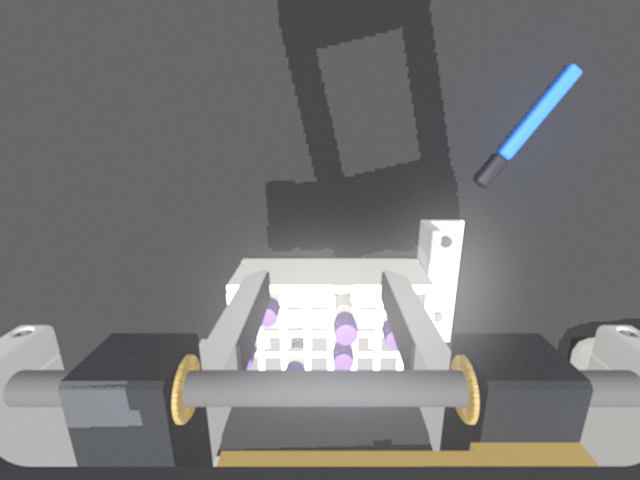

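Emit:
move_arm:
  increments:
    - [[0.5, -0.27, 0.07, -0.02, 0, 0, 0], [0.5, -0.54, 0.15, -0.02, 0, 0, 0], [0.5, -0.54, 0.15, -0.02, 0, 0, 0], [0.5, -0.54, 0.15, -0.02, 0, 0, 0], [0.5, -0.54, 0.15, -0.02, 0, 0, 0]]

```text
time: 12.8
tool_pos: [0.5765, 0.1775, 0.3354]
ee_rot: [-3.141, -0.004, 3.111]
wrist_force: [0.0, -0.3, 0.0]
width: 0.047
```

```bash
python3 look.py 9; python3 -c "
from h import *; snap('wrist','w9')"; python3 caps.py scene9 w9
python3 - <<'E'
from h import *
r1=rpy(np.pi,0,np.pi+A)
P,R=plan(np.r_[st(-.075,-.075),.284],r1)
E
```

```text
12.8 [0.57654542 0.17747417 0.33539195] [-3.14061687 -0.00408924  3.11093466] 0.04697076469803808 [ 0.01282365 -0.30358603  0.02250909]
tool in stop -0.07499413176061788 -0.07545375884244776
scene9 rack ((606.138916015625, 166.1395263671875), (170.17808532714844, 93.36192321777344), 88.30032348632812)
[[-91.4, -171.1], [1.9, -170.7], [1.3, -0.5], [-92.0, -0.9]]
top9 rack ((604.1679077148438, 122.16937255859375), (79.03593444824219, 90.96772766113281), 87.97664642333984)
[[-91.1, -169.2], [-0.2, -169.4], [0.0, -90.4], [-91.0, -90.2]]
scene9 z 0.089 xy [0.576  0.1175] stop -0.0735 -0.1354 61
scene9 z 0.114 xy [0.5783 0.1775] stop -0.0732 -0.0754 62
scene9 z 0.09 xy [0.6144 0.0961] stop -0.0344 -0.1555 63
scene9 z 0.089 xy [0.5984 0.2171] stop -0.0544 -0.0351 57
scene9 z 0.089 xy [0.6163 0.1759] stop -0.0352 -0.0757 68
scene9 z 0.089 xy [0.6355 0.1356] stop -0.0147 -0.1154 65
w9 z 0.088 xy [0.5718 0.1175] stop -0.0778 -0.1355 338
w9 z 0.113 xy [0.5747 0.1771] stop -0.0769 -0.0759 403
w9 z 0.088 xy [0.5896 0.219 ] stop -0.0633 -0.0336 26
w9 z 0.088 xy [0.6108 0.0962] stop -0.038 -0.1555 332
w9 z 0.088 xy [0.6146 0.1756] stop -0.0369 -0.0761 307
w9 z 0.17 xy [0.619  0.1424] stop -0.0314 -0.1091 105
1/1 -0.0 0.0 0.53 -0.0 -0.001 0.002 rows>= 2
```

View pics/s9.png

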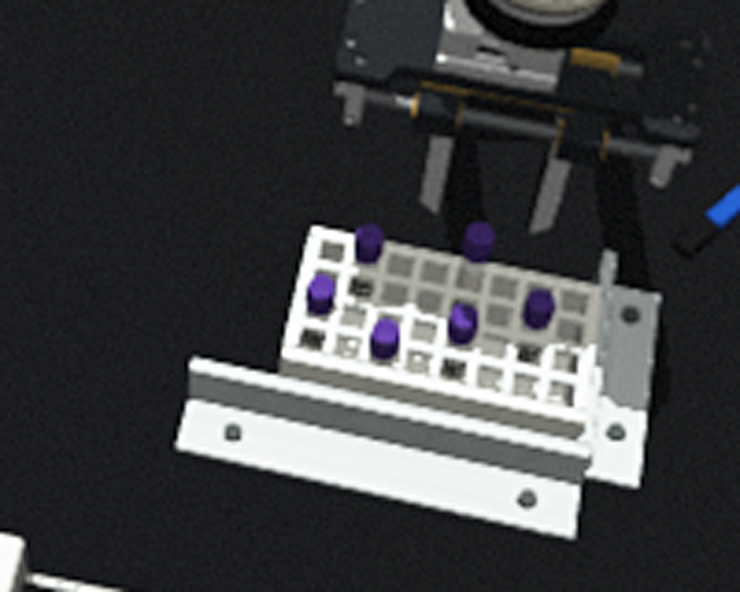

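View pics/w9.png

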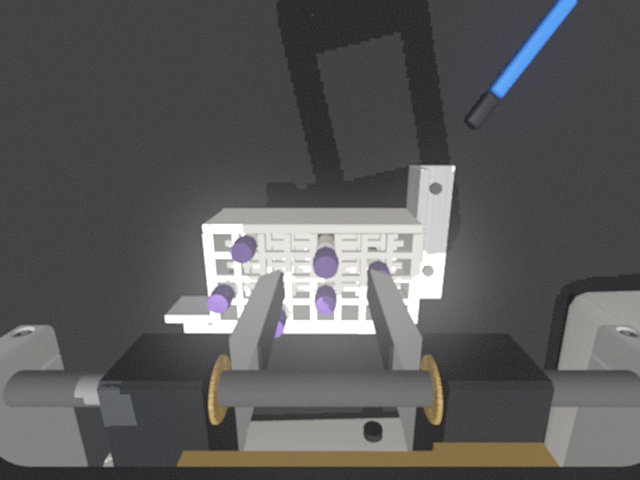

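Tall cap centred between the fingers (325,262 in the wrist view). I'll descend, close, then check.

Emit:
move_arm:
  increments:
    - [[0.5, 0, 0, 0.2, 0, 0, 0], [0.5, 0, 0, 0.4, 0, 0, 0], [0.5, 0, 0, 0.52, 0, 0, 0], [0.5, 0, 0, 0.52, 0, 0, 0], [0.5, 0, 0, 0.52, 0, 0, 0]]

```text
time: 13.37
tool_pos: [0.5765, 0.1775, 0.2852]
ee_rot: [-3.141, -0.002, 3.111]
wrist_force: [0.4, 0.6, 0.4]
width: 0.0469
```

Emit:
move_arm:
  increments:
    - [[0, 0, 0, 0, 0, 0, 0], [0, 0, 0, 0, 0, 0, 0], [0, 0, 0, 0, 0, 0, 0], [0, 0, 0, 0, 0, 0, 0], [0, 0, 0, 0, 0, 0, 0], [0, 0, 0, 0, 0, 0, 0]]

```text
time: 13.87
tool_pos: [0.5772, 0.1776, 0.2863]
ee_rot: [3.141, 0.001, 3.111]
wrist_force: [0.5, -0.9, 0.7]
width: 0.0158
```

```bash
python3 look.py 10; python3 -c "
from h import *; snap('wrist','w10')"; python3 caps.py scene10
```

```text
13.8667 [0.57717247 0.1776479  0.28632986] [3.14129039e+00 1.09741839e-03 3.11096182e+00] 0.015825978608187956 [ 0.51299219 -0.88701728  0.69395101]
tool in stop -0.07437318632194237 -0.07525933571751929
scene10 rack ((605.894775390625, 166.32516479492188), (169.92202758789062, 94.19982147216797), 87.91153717041016)
[[-92.7, -170.4], [1.5, -170.7], [2.1, -0.8], [-92.1, -0.5]]
top10 rack ((603.9850463867188, 119.060546875), (72.64826202392578, 91.60391235351562), 87.86608123779297)
[[-91.6, -169.1], [0.0, -169.4], [0.3, -96.8], [-91.3, -96.4]]
scene10 z 0.089 xy [0.5763 0.1173] stop -0.0732 -0.1356 57
scene10 z 0.115 xy [0.5773 0.1782] stop -0.0743 -0.0747 57
scene10 z 0.089 xy [0.6141 0.0967] stop -0.0348 -0.1549 61
scene10 z 0.089 xy [0.5989 0.2165] stop -0.054 -0.0357 61
scene10 z 0.089 xy [0.6181 0.1768] stop -0.0334 -0.0748 59
scene10 z 0.089 xy [0.6361 0.1359] stop -0.0141 -0.115 63
```

View pics/s10.png

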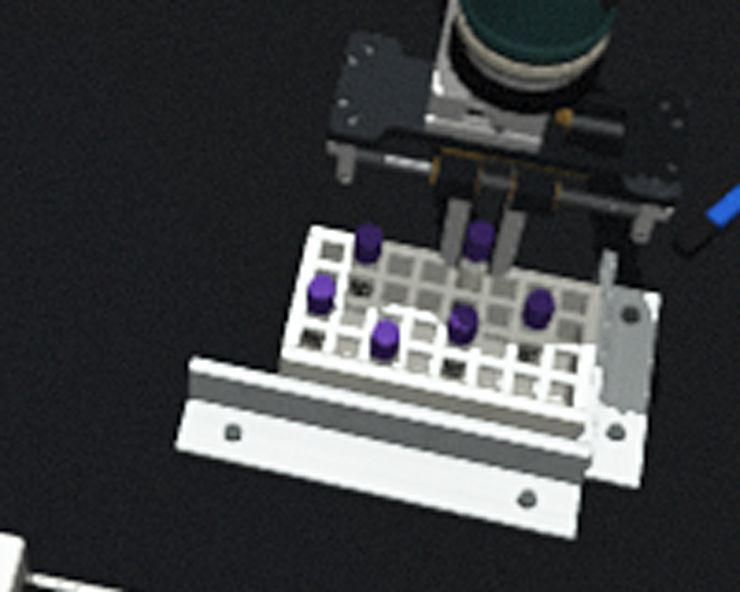

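View pics/w10.png

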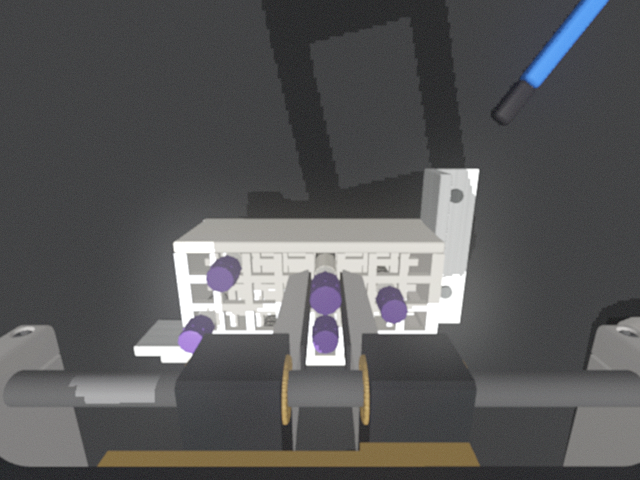

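Emit:
move_arm:
  increments:
    - [[0, 0, 0, -0.1, 0, 0, 0], [0, 0, 0, -0.2, 0, 0, 0], [0, 0, 0, -0.3, 0, 0, 0], [0, 0, 0, -0.4, 0, 0, 0], [0, 0, 0, -0.55, 0, 0, 0], [0, 0, 0, -0.7, 0, 0, 0], [0, 0, 0, -0.85, 0, 0, 0], [0, 0, 0, -1, 0, 0, 0]]

```text
time: 14.68
tool_pos: [0.5768, 0.1776, 0.3876]
ee_rot: [3.141, 0.001, 3.111]
wrist_force: [-0.5, 0.0, -0.3]
width: 0.0156
```

Emit:
move_arm:
  increments:
    - [[0, 0, 0, -0.15, 0, 0, 0], [0, 0, 0, -0.3, 0, 0, 0], [0, 0, 0, -0.3, 0, 0, 0], [0, 0, 0, -0.3, 0, 0, 0]]

```text
time: 15.02
tool_pos: [0.577, 0.1776, 0.4175]
ee_rot: [3.141, 0.003, 3.111]
wrist_force: [0.2, -0.2, -0.4]
width: 0.0156
```

```bash
python3 look.py 11; python3 -c "
from h import *; snap('wrist','w11')
print(robot.get_obs()['joint_positions'])"; python3 caps.py scene11
```

```text
15.0167 [0.57697839 0.17762257 0.41751371] [3.14068372 0.00315723 3.11097626] 0.015613756252522102 [ 0.20271838 -0.15090932 -0.35414326]
tool in stop -0.07456631268501444 -0.07529108476655089
scene11 rack ((606.9754028320312, 166.49998474121094), (170.25624084472656, 94.58557891845703), 88.20087432861328)
[[-91.4, -170.6], [3.2, -170.5], [2.9, -0.2], [-91.7, -0.4]]
top11 rack ((604.205322265625, 134.0707244873047), (102.46347045898438, 90.44427490234375), 88.2625503540039)
[[-91.0, -169.3], [-0.5, -169.0], [-0.8, -66.6], [-91.3, -66.8]]
[ 2.04692797e-01  2.06570280e-01  1.21685642e+00  9.03129916e-05
  1.72038963e+00 -1.33550066e+00]
scene11 z 0.245 xy [0.4738 0.1872] stop -0.178 -0.0692 73
scene11 z 0.089 xy [0.5747 0.117 ] stop -0.0749 -0.1359 62
scene11 z 0.089 xy [0.6146 0.0967] stop -0.0343 -0.1549 65
scene11 z 0.088 xy [0.5996 0.2171] stop -0.0533 -0.0351 57
scene11 z 0.089 xy [0.6161 0.1764] stop -0.0354 -0.0752 64
scene11 z 0.088 xy [0.6359 0.1361] stop -0.0143 -0.1148 62
```

View pics/scene11.png

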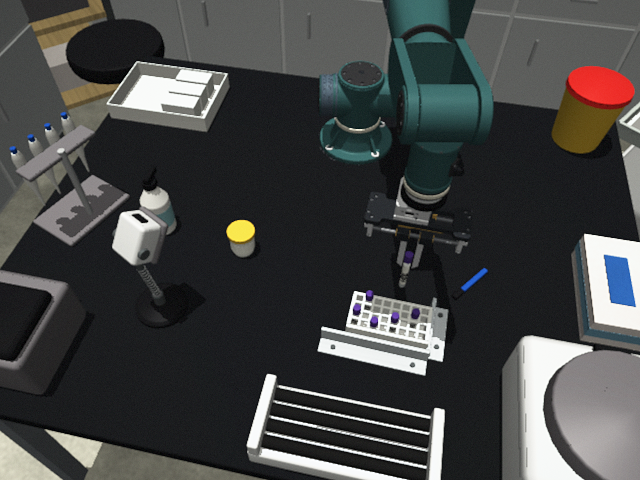

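View pics/w11.png

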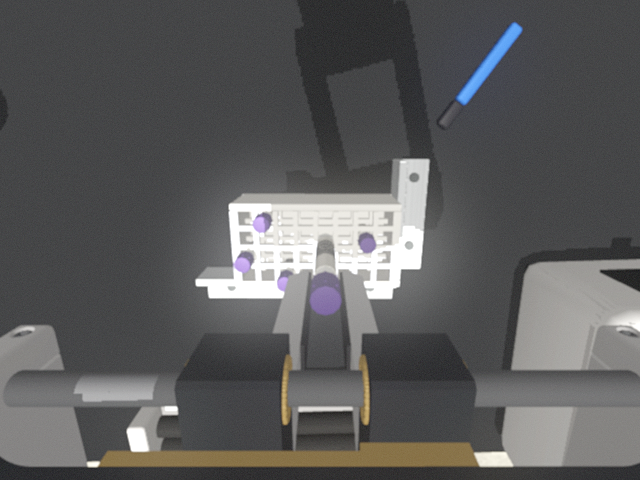

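Run:
```python
from rd import *
ims={}
for f,(v0,v1,u0,u1) in (('scene',(255,345,110,210)),('top',(170,250,420,500))):
    acc=np.mean([load(f+str(i))[0].astype(float) for i in (0,2,6,8,11)],0)
    a=acc[v0:v1,u0:u1,::-1]; a=np.clip((a-10)*4.5,0,255).astype(np.uint8); b=cv2.resize(a,None,fx=5,fy=5,interpolation=cv2.INTER_CUBIC); ims[f]=b
    # overlay predicted circle for the candidates
    z=load(f+'0')[3]
    for c,col in (((.6615,-.3413),(0,0,255)),((.648,-.337),(0,255,0))):
        th=np.linspace(0,2*np.pi,90); X=np.c_[c[0]+.058*np.cos(th),c[1]+.058*np.sin(th),0*th]
        q=(z['R']@X.T+z['t'][:,None]); q=z['K']@q; q=(q[:2]/q[2]).T
        cv2.polylines(b,[((q-[u0,v0]+.5)*5).round().astype(np.int32)],True,col,1)
w=max(i.shape[1] for i in ims.values()); 
cv2.imwrite('pics/feet.png',np.vstack([cv2.copyMakeBorder(i[:400],0,0,0,w-i.shape[1],0) for i in ims.values()])[:,:800])
p=cv2.imread('pics/feet.png'); print(p.shape); cv2.imwrite('pics/feet.png',cv2.resize(p,None,fx=.74,fy=.74))
```

```text
(800, 500, 3)
```

View pics/feet.png

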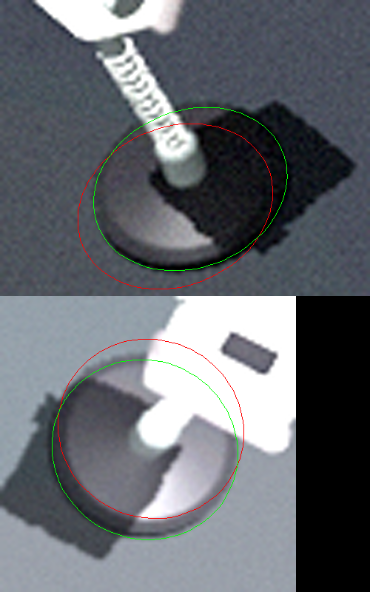

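Run:
```python
from rd import *
zs=load('scene0')[3]; zt=load('top0')[3]
def tri(us,ut):
    A_=[];b=[]
    Pm=[z['K']@np.c_[z['R'],z['t']] for z in(zs,zt)]
    X=cv2.triangulatePoints(Pm[0],Pm[1],np.array(us,float).reshape(2,1),np.array(ut,float).reshape(2,1)).ravel(); X=X[:3]/X[3]
    e=[np.round((P@np.r_[X,1])[:2]/(P@np.r_[X,1])[2]-u,2) for P,u in zip(Pm,(us,ut))]
    return X,e
S=lambda a,b:(104+a/6-.5+.08,159+b/6-.5+.08)
T=lambda a,b:(450+a/6-.42,152+b/6-.42)
pts={}
for n,s,t in (('slab+y top',(382,385),(62,232)),('slab-y top',(215,290),(290,345)),('screen c',(217,356),(225,200)),('screen +y fr? ',(265,375),(172,200)),('screen A',(235,385),(193,158)),('screen B',(168,335),(277,203)),('screen C',(200,328),(258,243)),('knob+y',(238,572),(130,82)),('back top +y',(245,435),(150,95)),('back top -y',(105,325),(345,195))):
    X,e=tri(S(*s),T(*t)); pts[n]=X; print(n,X.round(4),e)
im,d,P,z=load('top0')
s=np.array([p for k,p in pts.items() if k.startswith('screen') and k!='screen c']); print('screen mean',s.mean(0))
# head frame coordinates under foot-joint assumption
for yaw,tilt in((-27,33),):
    R=Ro.from_euler('ZY',[yaw,-tilt],degrees=True).as_matrix(); print(R)
    J=np.array([.648,-.337,.245])
    for k,p in pts.items(): print(k,(R.T@(p-J)*1000).round(1))
    m=np.mean([load('top%d'%i)[2] for i in (0,)],0)
```

```text
slab+y top [ 0.6202 -0.2759  0.2693] [array([-0.57, -0.09]), array([-0.51,  0.16])]
slab-y top [ 0.5872 -0.3472  0.2607] [array([-0.24, -0.04]), array([-0.23,  0.08])]
screen c [ 0.6279 -0.324   0.2798] [array([-0.11, -0.02]), array([-0.1 ,  0.03])]
screen +y fr?  [ 0.6289 -0.3089  0.2757] [array([-0.2 , -0.03]), array([-0.18,  0.06])]
screen A [ 0.64   -0.3132  0.2828] [array([-0.61, -0.11]), array([-0.54,  0.18])]
screen B [ 0.6261 -0.3392  0.2838] [array([0.28, 0.05]), array([ 0.25, -0.09])]
screen C [ 0.6156 -0.3351  0.2764] [array([0.27, 0.05]), array([ 0.24, -0.08])]
knob+y [ 0.6786 -0.3068  0.2391] [array([-0.46, -0.08]), array([-0.4 ,  0.13])]
back top +y [ 0.6594 -0.3008  0.2848] [array([-0.38, -0.07]), array([-0.33,  0.11])]
back top -y [ 0.628  -0.359   0.2859] [array([0.14, 0.03]), array([ 0.13, -0.05])]
screen mean [ 0.627632   -0.32411003  0.27967379]
[[ 7.47260948e-01  4.53990500e-01 -4.85276934e-01]
 [-3.80748470e-01  8.91006524e-01  2.47260948e-01]
 [ 5.44639035e-01 -1.38777878e-17  8.38670568e-01]]
slab+y top [-30.8  41.8  49. ]
slab-y top [-33.  -36.7  40.2]
screen c [-1.   2.4 42.2]
screen +y fr?  [-8.2 16.4 42. ]
screen A [ 5.5 17.5 41.4]
screen B [  5.6 -11.9  42.6]
screen C [ -7.9 -13.   42.5]
knob+y [  8.2  40.8 -12.4]
back top +y [16.4 37.4 36.7]
back top -y [ 15.7 -28.6  38.6]
```

```bash
cat >> h.py <<'E'
RH=Ro.from_euler('ZY',[-27,-33],degrees=True).as_matrix(); J=np.array([.648,-.337,.245])+.002*RH[:,1]
SPOT=J-.131*RH[:,0]; RT=Ro.from_matrix(RH@np.diag([-1.,1,-1])); TCPF=SPOT+.235*RH[:,2]
E
python3 - <<'E'
from rd import *
print('spray',ray(load('top0')[3],505,305,.1))
print(SPOT,TCPF,RT.as_euler('xyz'))
P,R=plan(np.array([.365,-.19,.41]),RT); print(P)
E
```

```text
spray [ 0.42314634 -0.40200636  0.1       ]
[ 0.5510168  -0.28533994  0.17365229] [ 0.43697672 -0.22723361  0.37073987] [3.14159265 0.57595865 2.67035376]
1/5 0.4 -0.75 0.01 0.016 -0.072 0.055 rows>= 3
2/5 0.34 -0.78 -0.01 0.016 -0.073 0.054 rows>= 3
3/5 0.26 -0.8 -0.03 0.016 -0.072 0.055 rows>= 3
4/5 0.19 -0.83 -0.03 0.016 -0.073 0.054 rows>= 3
5/5 0.12 -0.84 -0.03 0.016 -0.072 0.055 rows>= 3
[ 0.36492315 -0.19004916  0.40988581]
```

Emit:
move_arm:
  increments:
    - [[0, 0.13, -0.25, 0, 0.005, -0.024, 0.018], [0, 0.27, -0.5, 0, 0.01, -0.048, 0.036], [0, 0.4, -0.75, 0.01, 0.016, -0.072, 0.055], [0, 0.4, -0.75, 0.01, 0.016, -0.072, 0.055]]

```text
time: 15.5
tool_pos: [0.5326, 0.1012, 0.4131]
ee_rot: [-3.118, 0.111, 3.022]
wrist_force: [-0.3, -0.6, 0.5]
width: 0.0157
```

Emit:
move_arm:
  increments:
    - [[0, 0.11, -0.26, 0, 0.005, -0.024, 0.018], [0, 0.22, -0.52, 0, 0.01, -0.048, 0.036], [0, 0.34, -0.78, -0.01, 0.016, -0.073, 0.054], [0, 0.34, -0.78, -0.01, 0.016, -0.073, 0.054]]

```text
time: 15.83
tool_pos: [0.49, 0.0281, 0.4124]
ee_rot: [-3.108, 0.23, 2.939]
wrist_force: [0.4, -0.4, -0.2]
width: 0.0157
```

Emit:
move_arm:
  increments:
    - [[0, 0.09, -0.27, -0.01, 0.005, -0.024, 0.018], [0, 0.18, -0.54, -0.02, 0.01, -0.048, 0.036], [0, 0.26, -0.8, -0.03, 0.016, -0.072, 0.055], [0, 0.26, -0.8, -0.03, 0.016, -0.072, 0.055]]

```text
time: 16.17
tool_pos: [0.4487, -0.0445, 0.4121]
ee_rot: [-3.108, 0.346, 2.853]
wrist_force: [0.5, 0.3, -0.5]
width: 0.0156
```

Emit:
move_arm:
  increments:
    - [[0, 0.06, -0.28, -0.01, 0.005, -0.024, 0.018], [0, 0.13, -0.55, -0.02, 0.01, -0.048, 0.036], [0, 0.19, -0.83, -0.03, 0.016, -0.073, 0.054], [0, 0.19, -0.83, -0.03, 0.016, -0.073, 0.054]]

```text
time: 16.5
tool_pos: [0.4067, -0.1186, 0.411]
ee_rot: [-3.119, 0.463, 2.763]
wrist_force: [-0.1, 0.1, -0.1]
width: 0.0159
```

Emit:
move_arm:
  increments:
    - [[0, 0.04, -0.28, -0.01, 0.005, -0.024, 0.018], [0, 0.08, -0.56, -0.02, 0.01, -0.048, 0.036], [0, 0.12, -0.84, -0.03, 0.016, -0.072, 0.055], [0, 0.12, -0.84, -0.03, 0.016, -0.072, 0.055]]

```text
time: 16.83
tool_pos: [0.3642, -0.1922, 0.4099]
ee_rot: [3.14, 0.577, 2.664]
wrist_force: [0.3, 1.0, 0.3]
width: 0.0157
```

```bash
python3 look.py 12
python3 - <<'E'
from h import *
plan(TCPF,RT); print(robot.get_obs()['joint_positions'])
for f in('scene12','top12'):
    im=cv2.imread(f'pics/{f}.png'); a=im[150:300,80:300] if f[0]=='s' else im[140:340,370:570]; cv2.imwrite(f'pics/c_{f}.png',cv2.resize(a,None,fx=3.4,fy=3.4,interpolation=cv2.INTER_CUBIC)[:600])
E
```

```text
16.8333 [ 0.36418746 -0.19218024  0.40992974] [3.13955919 0.57685259 2.66416011] 0.01574244176698725 [0.28667342 1.0097325  0.28976817]
tool in stop -0.2749793829463555 -0.4519457040644486
scene12 rack ((605.9568481445312, 166.17547607421875), (170.19418334960938, 93.74211120605469), 88.41446685791016)
[[-91.6, -171.1], [2.1, -170.6], [1.2, -0.4], [-92.6, -0.9]]
top12 rack ((605.6953125, 168.1544189453125), (171.21304321289062, 92.2418212890625), 87.94203186035156)
[[-91.9, -169.3], [0.3, -169.5], [0.8, 1.7], [-91.4, 1.9]]
1/1 -0.46 -0.01 0.77 0.002 -0.0 -0.002 rows>= 3
[-0.65557546 -0.42386891  1.84430013  0.11209943  1.1559324  -1.76868988]
```

View pics/c_scene12.png

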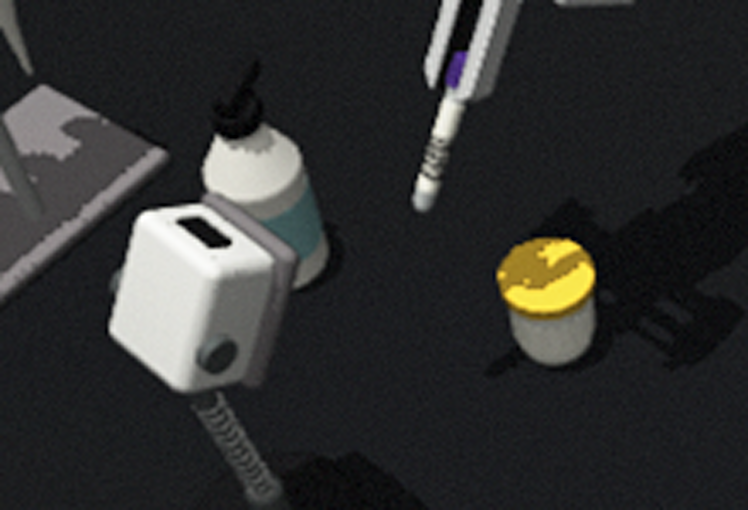

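View pics/c_top12.png

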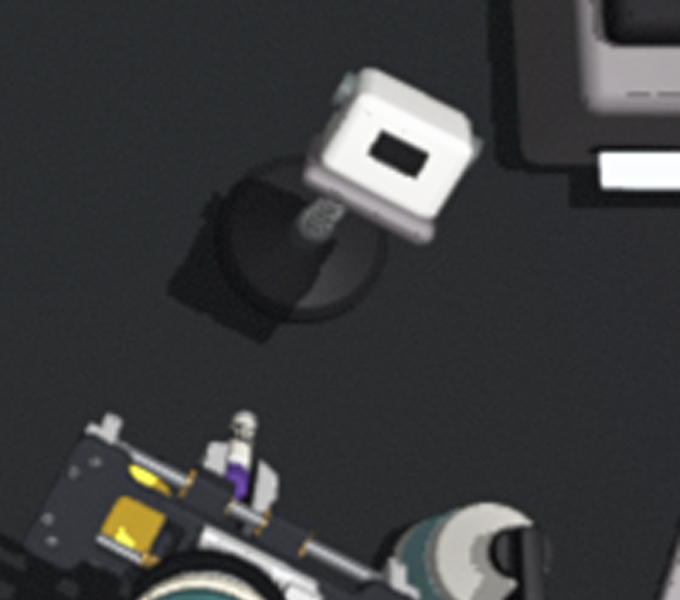

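Emit:
move_arm:
  increments:
    - [[0, -0.08, 0, 0.12, 0, 0, 0], [0, -0.16, 0, 0.26, 0, 0, 0], [0, -0.24, 0, 0.4, 0, 0, 0], [0, -0.32, 0, 0.53, 0, 0, 0], [0, -0.4, -0.01, 0.67, 0, 0, 0], [0, -0.46, -0.01, 0.77, 0, 0, 0], [0, -0.46, -0.01, 0.77, 0, 0, 0], [0, -0.46, -0.01, 0.77, 0, 0, 0]]

```text
time: 17.6
tool_pos: [0.4377, -0.2261, 0.3702]
ee_rot: [3.138, 0.575, 2.672]
wrist_force: [-1.2, 0.2, 0.1]
width: 0.0156
```

```bash
python3 look.py 13
python3 - <<'E'
from h import *
plan(TCPF,RT)
for f in('scene13','top13'):
    im=cv2.imread(f'pics/{f}.png'); a=im[160:300,90:290] if f[0]=='s' else im[150:300,400:560]; cv2.imwrite(f'pics/c_{f}.png',cv2.resize(a,None,fx=4,fy=4,interpolation=cv2.INTER_CUBIC)[:600])
E
```

```text
17.6 [ 0.43771531 -0.22606486  0.37024772] [3.13810667 0.57471237 2.67167843] 0.015585359757060494 [-1.18840364  0.1774659   0.14043317]
tool in stop -0.2003685075303671 -0.48337386890098893
scene13 rack ((606.2467041015625, 166.31552124023438), (170.9578094482422, 93.99884033203125), 87.3639907836914)
[[-93.0, -170.5], [1.0, -171.7], [3.2, -0.8], [-90.8, 0.5]]
top13 rack ((605.4417724609375, 168.0765838623047), (170.66261291503906, 91.72088623046875), 88.15682220458984)
[[-91.6, -169.3], [0.1, -169.2], [-0.0, 1.5], [-91.7, 1.4]]
1/1 0.0 -0.01 0.01 0.002 0.001 0.0 rows>= 1
```

View pics/c_scene13.png

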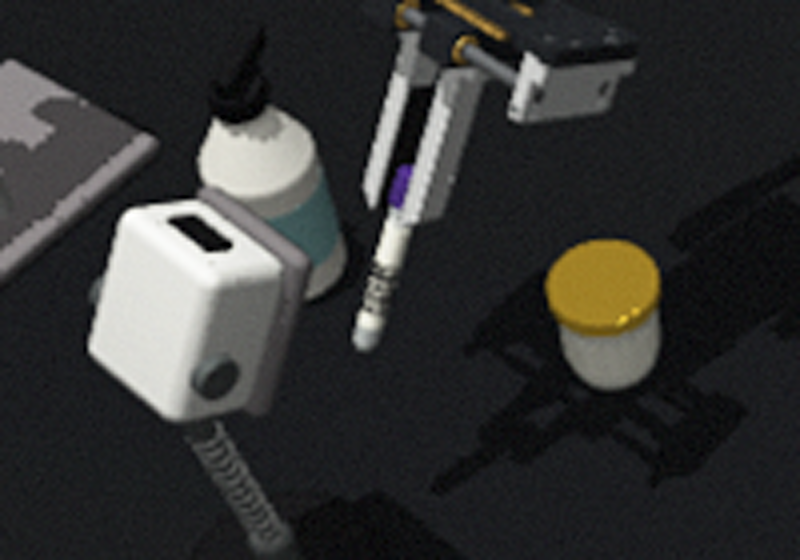

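View pics/c_top13.png

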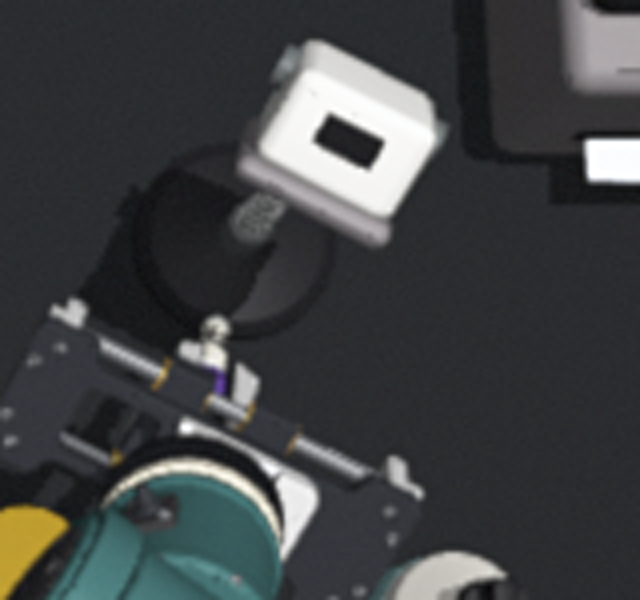

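Run:
```python
from rd import *
zs=load('scene13')[3]; zt=load('top13')[3]
def tri(us,ut):
    Pm=[z['K']@np.c_[z['R'],z['t']] for z in(zs,zt)]
    X=cv2.triangulatePoints(Pm[0],Pm[1],np.array(us,float).reshape(2,1),np.array(ut,float).reshape(2,1)).ravel(); return X[:3]/X[3]
S=lambda a,b:(90+a/4-.4,160+b/4-.4); T=lambda a,b:(400+a/4-.4,150+b/4-.4)
b=tri(S(366,345),T(214,325)); print('bottom',b)
p,r=cur(); zt_=-r.apply([0,0,1]); lab=p-.235*zt_; print('label by arm',lab,'bottom by arm',lab-.045*zt_)
W=SPOT+.09*RH[:,0]
print('label in spot frame (arm)',(RH.T@(lab-SPOT)*1000).round(1),'bottom seen',(RH.T@(b-SPOT)*1000).round(1),'expect 0,0,-45')
# tube cloud in scene
for f in('scene13','top13'):
    im,d,P,z=load(f); q=P[d>0]; I=im[d>0].astype(int); h=(q-SPOT)@RH
    m=(abs(h[:,0])<.03)&(abs(h[:,1])<.03)&(h[:,2]>-.055)&(h[:,2]<.024); q=q[m]; print(f,m.sum())
    if m.sum()>15:
        vx=cv2.fitLine(q.astype(np.float32),cv2.DIST_HUBER,0,.01,.01).ravel(); v=vx[:3]*np.sign(vx[2]); print('axis',v,'angle to window z',np.arccos(v@RH[:,2]),'centroid head frame',(RH.T@(q.mean(0)-SPOT)*1000).round(1), 'z range',h[m][:,2].min(),h[m][:,2].max())
# head moved?
a,b_=load('scene0')[0].astype(int),load('scene13')[0].astype(int); print('head diff scene',abs(a-b_)[200:262,113:160].mean()); 
a,b_=load('top0')[0].astype(int),load('top13')[0].astype(int); print('top',abs(a-b_)[158:205,460:510].mean())
```

```text
bottom [ 0.5721651  -0.292084    0.13354985]
label by arm [ 0.55155722 -0.28402397  0.17452113] bottom by arm [ 0.57350451 -0.29505888  0.13681772]
label in spot frame (arm) [0.4 1.4 0.8] bottom seen [ -3.5   3.6 -45.6] expect 0,0,-45
scene13 188
axis [-0.46851805  0.24848188  0.8477898 ] angle to window z 0.01911879751216452 centroid head frame [ 1.7  5.5 -9.5] z range -0.045701928823628564 0.023642738022554066
top13 61
axis [-0.4780196   0.2218598   0.84986794] angle to window z 0.028693316397377374 centroid head frame [ 3.1  5.  -8.5] z range -0.03996282050281431 0.0236190612681441
head diff scene 1.7528025623427133
top 5.905106382978723
```

Emit:
move_arm:
  increments:
    - [[0, 0, -0.01, 0, 0, 0, 0], [0, 0, -0.01, 0, 0, 0, 0], [0, 0, -0.01, 0, 0, 0, 0], [0, 0, -0.01, 0, 0, 0, 0]]

```text
time: 18.03
tool_pos: [0.4357, -0.2283, 0.3716]
ee_rot: [3.139, 0.579, 2.669]
wrist_force: [-0.4, 0.6, -0.3]
width: 0.0157
```

```bash
python3 look.py 14; python3 caps.py scene14
python3 - <<'E'
from h import *
p,r=cur(); lab=p+.235*r.apply([0,0,1]); print((RH.T@(lab-SPOT)*1000).round(1), abs(robot.get_obs()['qvel']).max())
print(robot.close_job())
E
```

```text
18.0333 [ 0.43573679 -0.22825915  0.37162719] [3.13948034 0.57858367 2.66884459] 0.015709454000698807 [-0.44923214  0.55818592 -0.34306737]
tool in stop -0.20227318679486886 -0.485632542889196
scene14 rack ((606.3123168945312, 166.26284790039062), (170.23623657226562, 93.48443603515625), 88.05192565917969)
[[-91.7, -170.8], [1.8, -170.8], [1.9, -0.6], [-91.5, -0.5]]
top14 rack ((605.8526611328125, 167.9422149658203), (170.88072204589844, 91.8809585571289), 88.24694061279297)
[[-91.1, -169.6], [0.8, -169.3], [0.3, 1.5], [-91.5, 1.3]]
scene14 z 0.089 xy [0.5755 0.1176] stop -0.0741 -0.1353 62
scene14 z 0.089 xy [0.6151 0.0963] stop -0.0338 -0.1553 59
scene14 z 0.089 xy [0.5984 0.2171] stop -0.0544 -0.0351 66
scene14 z 0.089 xy [0.6168 0.1763] stop -0.0347 -0.0752 64
scene14 z 0.089 xy [0.6357 0.1362] stop -0.0145 -0.1147 58
[ 0.4 -1.3  0.9] 0.00443623351155485
the job is handed in; nothing more can be done
None
```

I pushed the rack into the stop with three pushes: x, then y, then x again. Each of the last two ended in about 10 N of contact with its rail. I then gripped the tall tube by its cap, drew it straight up and brought it to the reading spot, and handed the job in at about 18 s of the 61 s allowed. The hand-in reports no verdict.

What the last checks showed:
- **Rack:** in both cameras it sits within about 2 mm of home and a few tenths of a degree of square. All five short tubes are still standing in it, with their tops at about 89 mm in the depth readings.
- **Tube position:** by the arm's own readings, the middle of the label is within about 1.5 mm of my estimate of the reading spot. Seen in the cameras, the tube's bottom end was 3 to 4 mm off what I expected, out of the window and across it.
- **Tube lean:** it matches my estimate of the window's lean (about 33°) to 0.02–0.03 rad.
- **Grip:** the fingers are holding at 15.7 mm and the arm is almost still.

**Reader:** the weakest measurement is where the reader's head sits. The round foot put the head's joint about 13 mm from where the knobs on the head put it. I used the foot, which fitted both cameras. The front bezel then measured about 9 mm further back than the given sizes suggest, still inside the 25 mm allowed out of the window. The arm kept clear of the reader, and I saw no sign that its head had moved.

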